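# Blank off the port, open the filter flap and present the filter plate

### The arm

A 7-joint arm with a two-finger parallel gripper is mounted at the origin on a cart in front of the work surface, level with it; the furniture and walls round the work are solid. World frame = base frame: x ahead of the robot, y to its left, z up, the work surface at z = 0. Lengths are in m, angles in rad, forces in N, time in s.
With the tool pointing down it reaches from about 0.4 to 0.85 m from the base axis. Payload 10.4 kg.
Tool frame: the origin (TCP) lies at the very end of the fingers, on their centre line; the grasp point (between the pads) lies 19 mm behind it; z points along the fingers, x is the direction in which the jaws open and shut, and the axes are right-handed (so a half turn about z gives the same grasp; the last joint's range is limited). The gripper opens to 87 mm and grips with 3 to 60 N. Pads are 19 mm wide; open, the fingers measure 117 mm over their backs; the gripper's body (75 mm by 190 mm) begins 51 mm behind the grasp point.
Start: joints at [-1.171, 0.332, -0.065, 1.46, 0.022, 1.35, -0.088], TCP at [0.256, 0.57, 0.223] pointing down, gripper open.
Joint ranges: [-2.6, 2.6], [-0.5, 2.12], [-1.47, 1.34], [0.16, 2.42], [-1.27, 4.41], [0.06, 2.06], [-2.6, 2.6]. Speed limits (rad/s): [2.22, 2.22, 2.79, 2.79, 3.14, 3.14, 3.14].

### API

Orientations are given as a rotation vector (axis times angle).
In Python, from bench import ctrl gives the robot as it stands.
- The arm moves only by the tool drive_tool, never from a script. Its argument "moves" is a list that holds one entry, the list of rows, each a list of 4 numbers: the shift along the tool's x, y, z in cm, then the turn about the tool's z in degrees. In form: [[[dx, dy, dz, yaw], ...]]. A call has 1 to 10 rows; each row shifts and turns the commanded pose from where the row before left it, along the tool's axes as they then stand; what a row does not reach is not made up. A row lasts 1/8 s, in which the tool goes at most 62.5 mm and 10.7 degrees, less where a joint would pass 70% of its speed; a pose out of reach is approached as far as the arm can. A call is refused whole if a number of a shift passes 6.25 or a number of a turn 10.7, either way. A call with a gripper value outside its range is refused whole. "grip" is the opening, from 0 (shut) to 1 (fully open), set as the call begins (left out, the last holds). The fingers move at their own pace and stop on an object; "squeeze" is the grip in N (left out, the last holds). Time passes only in rows, so rows that do not move let the fingers close. It gives the time, the measured TCP pose, the force and the opening at its end, in the units of the state.
- ctrl.sense(): the state, without advancing time (a new reading comes with each control period).
- ctrl.camera(name): name is "scene" or "top"; returns a dict with "img" (384x512x3 uint8, red, green, blue), "mtx" (3x3 intrinsics, pixels), "distortion" ([k1, k2, p1, p2, k3] as OpenCV has them; the pictures are not rectified), "R" (3x3) and "t" (3): a world point X has camera coordinates R X + t. Camera axes: x right, y down, z forward; pixel columns grow to the right and rows downward; lengths in m; the calibration is good to about 2 mm. A picture is of the moment at which its call begins. There is no depth.
- ctrl.hand_in(): hands the job in, once; it reports no verdict.
The state is a dict: "time_s": time; "joint_positions": joint angles; "qd": joint speeds; "joint_torque": joint torques, N m; "eef_pos": TCP position; "tool_rot": TCP orientation; "force": force on the tool from outside, world axes, zero at the start; "moment": the same for the moment, N m; "grip_width": finger opening in m.
Only numpy, scipy, OpenCV 4.12 (cv2) and the standard library are available. Lean on these libraries where they do the work, as an engineer would, in place of code of your own. Each camera call takes 0.05 s, during which the arm holds its last target.

### The job

Blank off the vacuum filter housing by setting the knobbed cap, open rim down, fully home in the round port pocket of the housing and letting go of it; only then swing the hooded flap up by its bar until it stands upright. Draw the tall filter plate with the grip tab out from beneath (leave the low blank plate in its slot) and present it over the middle of the empty steel drip tray: upright, its broad faces parallel to the tray's long sides, its lower edge 10 to 15 cm above the tray. The program finishes while still holding the plate there, motionless; the flap stays open, the cap stays home and the bearing, collar, loupe and spacer block are left where they stand.

Things in the scene. Friction and masses are not known exactly. Their poses are not given: they have to be found in the camera images.
- housing: Grey vacuum filter housing, fixed. Origin: on the worktop under the centre of its filter bay; z up, x from the flap's free (bar) edge to its hinge, y along the hinge. Bay under the flap: 102 (x) by 110 (y) mm outside, 5 mm walls, rim 58 mm high. Beside it at y = -55 to -107 mm is a flat aluminium deck, 58 mm high, with the port pocket.
- slots (a point): Middle between the two plate slots, centre of the bay floor, 6 mm above the worktop, under the flap. The slots lie at housing y = +20 and -20 mm, run along x, are 11 mm wide with guide ribs up to 46 mm above the worktop at both ends. One holds the filter plate, the other the blank plate; which is which varies.
- port (a point): Centre of the floor of the round port pocket in the deck, 52 mm above the worktop (housing frame x 0, y -81 mm). The pocket is 39 mm in diameter and 6 mm deep; a spigot 14 mm in diameter stands 4 mm up in its middle.
- flap (a joint): White hooded cover flap over the bay, 110 mm wide, its closed top 98 mm above the worktop. 0 = closed, grows as it swings up about its hinge, 1.57 = upright, stop at 1.9 rad; starts between 0 and 0.15. The hinge is stiff (friction about 0.2 N m): it stays where it is left; 2 to 3 N at the bar moves it.
- flap_bar (a point): Middle of the flap's round steel handle bar, 10 mm in diameter, 70 mm long between its posts, parallel to the hinge. Its centre is 36 mm above the flap's outer face. Closed, it lies 93 mm towards the free edge from the hinge line and 76 mm above it; it circles about the hinge (upright: 76 mm beyond the hinge, 93 mm above it).
- flap_hinge (a point): Middle of the flap's hinge line, on the housing at its x = +51 mm, 58 mm above the worktop. The line runs along the housing's y.
- filter_plate: Loose filter plate, 90 g, aluminium frame with dark mesh, upright in one slot under the flap. Origin: middle of its lower edge. 88 mm long (x), 8 mm thick (y), 60 mm tall (z), with a black grip tab on top in the middle, 26 mm (x) by 10 mm thick (y), 60 to 84 mm above the origin. In the slot its x is parallel to the housing's x; it comes straight up with 1.5 mm play.
- blank_plate: Loose plain aluminium plate, 88 by 8 mm and only 34 mm tall, no tab, standing in the other slot, its origin in the middle of its lower edge. It stays there.
- cap: Blanking cap, 40 g, loose on the worktop, open rim down. Origin: centre of the open rim (underside), z up towards the knob. A cup 34 mm in diameter and 14 mm tall with a round black knob on top, 16 mm in diameter, 14 to 50 mm above the origin. Fully home, its origin is at point port.
- tray: Empty shallow steel drip tray, fixed to the worktop, 120 mm (its x, the long side) by 75 mm (y), 14 mm tall. Origin: under its centre, on the worktop. Keep clear: the fixed machine drive with side plates, some 0.5 m tall, fills x beyond 0.62 m, y 0.02 to 0.28 m in the base frame (left of tray and cap); a control box 87 mm tall stands at x 0.42 to 0.56, y -0.32 to -0.07.
- bearing: Bystander, loose: steel ball bearing 26 mm across, 8 mm thick, lying flat. Origin centre of underside.
- shaft_collar: Bystander, loose: dark shaft collar 26 mm across, 10 mm thick, lying flat. Origin centre of underside.
- loupe: Bystander, loose: black loupe 37 mm across, 40 mm tall. Origin centre of underside.
- spacer_block: Bystander, loose: metal spacer block 20 x 50 x 25 mm. Origin centre of underside.
Mind the look-alikes: they are no part of the job. What is shaped like the cap but blue is not meant.

How it is judged:
On the way, in this order (a step that is already met when the one before it is completed fails the run):
1. the cap sits home in the port pocket, rim down, released, with the flap still down (horizontal distance between cap and port below 0.005 m and z of cap in the frame of housing between 0.048 and 0.056 m and angle between cap's own z axis and vertical below 0.1 rad and contact force between cap and the fingers below 0.2 N and value of joint flap below 0.4 rad), for 0.2 s.
2. the flap stands open, the cap still home (horizontal distance between cap and port below 0.005 m and z of cap in the frame of housing between 0.048 and 0.056 m and angle between cap's own z axis and vertical below 0.1 rad and value of joint flap above 1.25 rad), for 0.2 s.
3. the filter plate is drawn up clear of the housing in the fingers (value of joint flap above 1.25 rad and contact force between filter_plate and the fingers above 0.5 N and z of filter_plate in the frame of housing above 0.06 m), for 0.1 s.
At the end, for the whole second after the job is handed in: Filter plate held still, upright and parallel to the tray's long side (each 0.2 rad), lower edge 90-190 mm above the worktop, within 30 mm of the tray's middle; flap beyond 1.25 rad; cap released, rim down, within 5 mm of the port's centre, 4 mm of its floor; blank plate in its slot (all of step 2 and contact force between filter_plate and the fingers above 0.5 N and angle between filter_plate's own z axis and vertical below 0.2 rad and horizontal distance between filter_plate and tray below 0.03 m and z of filter_plate in the frame of tray between 0.09 and 0.19 m and angle between the x axis of filter_plate and the x axis of tray, either way round below 0.2 rad and linear speed of filter_plate below 0.02 m/s and contact force between filter_plate and tray below 0.05 N and contact force between filter_plate and housing below 0.05 N and contact force between cap and the fingers below 0.2 N and z of blank_plate in the frame of housing below 0.015 m and horizontal distance between blank_plate and housing below 0.03 m); the arm keeps its last pose, push and grip.
It fails at once if a bystander (bearing, collar, loupe, spacer block) is moved by more than 30 mm (distance of any of bearing, shaft_collar, loupe, spacer_block from where it was at the start of the episode above 0.03 m).
It fails at once if the blank plate is lifted out of its slot (z of blank_plate in the frame of housing above 0.04 m).
It also fails if it takes over 69 s, if anything falls off the work surface, if the arm or the gripper's body presses on something with over 40 N, if the wrist force passes 120 N, or if a joint passes its speed limit or range.

## Working session

There is one attempt and no reset: what is moved stays moved. The work goes in short steps, Python scripts to look and compute and a tool call to move; the robot and the scene stay as the last step left them, time stands still between calls to the robot, and variables do not carry over. Pictures are saved under pics/ and viewed, and the job is handed in when it is done.

Besides the shell and the picture viewer there is one more tool, called after "Request:" as name([rows], argument=value, ...), one row to a line, values as JSON. drive_tool: Moves the arm, as the interface text tells. Its arguments: {"type":"object","properties":{"moves":{"type":"array","items":{"type":"array","items":{"type":"array","items":{"type":"number"}}}},"grip":{"type":"number"},"squeeze":{"type":"number"}},"required":["moves"]}

```bash
ls; mkdir -p pics; python3 - <<'E'
from bench import ctrl
import cv2,pickle
s=ctrl.sense();print({k:(v if not hasattr(v,'round') else v) for k,v in s.items()})
for n in("scene","top"):
    c=ctrl.camera(n);pickle.dump(c,open(n+'.pkl','wb'));cv2.imwrite(f'pics/{n}0.png',cv2.resize(c['img'][:,:,::-1],(800,600),interpolation=cv2.INTER_CUBIC));print(c['mtx'],c['distortion'],c['R'],c['t'])
E
```

```text
pics
{'time_s': 0.0, 'joint_positions': array([-1.1706193 ,  0.33286913, -0.06471049,  1.46098137,  0.02162245,
        1.3499184 , -0.0884988 ]), 'qd': array([ 6.36934690e-04, -1.20453902e-03,  8.33440263e-05,  6.03465591e-04,
       -1.51544089e-04,  1.61166681e-03,  3.97462104e-04]), 'joint_torque': array([ 4.52023269e-04, -6.23264980e+01,  2.48635415e-02, -3.89903247e+01,
       -6.14344259e-02,  3.99527256e-02,  1.43615534e-04]), 'eef_pos': array([0.25627309, 0.56959052, 0.22173658]), 'tool_rot': array([ 2.63732161e+00,  1.70546886e+00, -1.87144142e-03]), 'force': array([-0.11624825, -0.50190623, -0.44734252]), 'moment': array([-0.03043476, -0.01878224, -0.02574104]), 'grip_width': 0.08684268604950336}
[[346.49947672   0.         256.2157947 ]
 [  0.         346.49947672 192.42617016]
 [  0.           0.           1.        ]] [0.02228969 0.         0.         0.         0.        ] [[ 0.6754487  -0.73699734  0.02457615]
 [-0.33899032 -0.33993269 -0.87722935]
 [ 0.65486993  0.58419234 -0.47944205]] [-0.26074638  0.30236981  0.61119878]
[[359.78581605   0.         253.18122481]
 [  0.         359.78581605 192.31398263]
 [  0.           0.           1.        ]] [-0.08178878  0.          0.          0.          0.        ] [[ 0.02048517 -0.99944547  0.02625099]
 [-0.99529366 -0.02287341 -0.09416659]
 [ 0.09471482 -0.02419842 -0.9952103 ]] [0.08683307 0.53519259 1.20349512]
```

View pics/scene0.png

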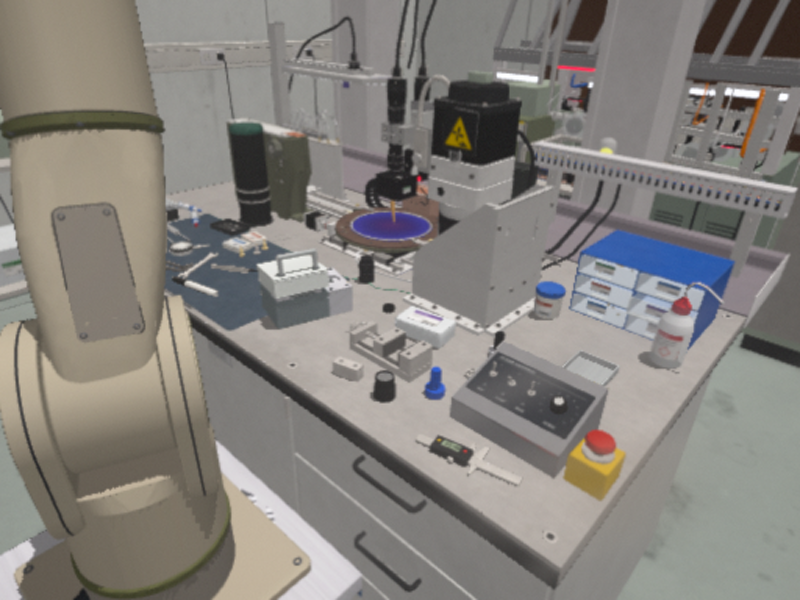

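View pics/top0.png

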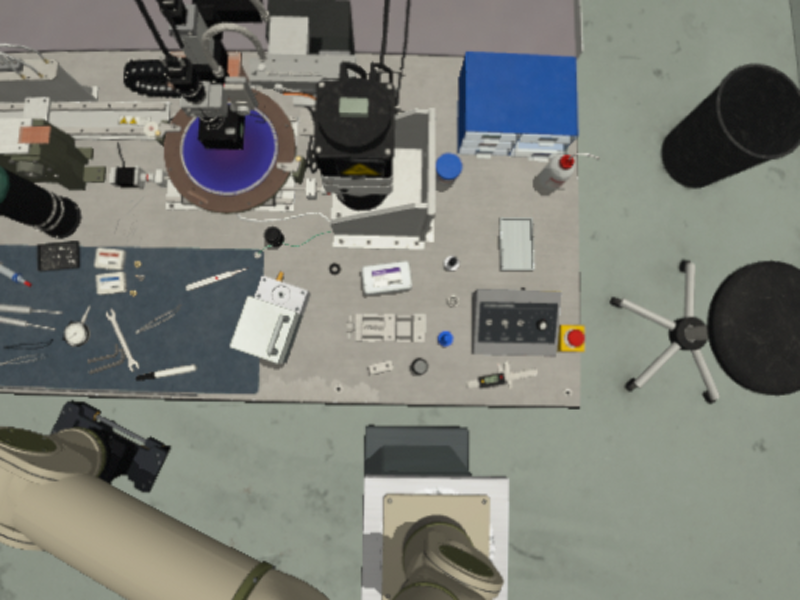

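```bash
cat > h.py <<'E'
import pickle,cv2,numpy as np
def crop(n,x0,y0,x1,y1,f,out,img=None):
    c=pickle.load(open(n+'.pkl','rb'))['img'] if img is None else img
    cv2.imwrite('pics/'+out,cv2.resize(c[y0:y1,x0:x1,::-1],None,fx=f,fy=f,interpolation=cv2.INTER_CUBIC))
def cam(n):return pickle.load(open(n+'.pkl','rb'))
def ray(n,u,v,z):
    c=cam(n);p=cv2.undistortPoints(np.array([[[u,v]]],float),c['mtx'],c['distortion'])[0,0]
    d=c['R'].T@np.array([p[0],p[1],1]);o=-c['R'].T@c['t'];return o+d*(z-o[2])/d[2]
def proj(n,X):
    c=cam(n);return cv2.projectPoints(np.array(X,float).reshape(-1,3),cv2.Rodrigues(c['R'])[0],c['t'],c['mtx'],c['distortion'])[0][:,0]
def tri(u1,u2):
    A=[];b=[]
    for n,(u,v) in(('scene',u1),('top',u2)):
        c=cam(n);p=cv2.undistortPoints(np.array([[[u,v]]],float),c['mtx'],c['distortion'])[0,0]
        for k in(0,1):A.append(c['R'][k]-p[k]*c['R'][2]);b.append(-(c['t'][k]-p[k]*c['t'][2]))
    r=np.linalg.lstsq(np.array(A),np.array(b),rcond=None);return r[0],r[1]
E
python3 - <<'E'
from h import *
crop('top',140,165,205,240,8,'t_house.png')
crop('top',270,130,350,240,5,'t_cap.png')
crop('scene',155,150,235,215,9,'s_house.png')
crop('scene',290,190,400,270,7,'s_cap.png')
E
```

```text
(no output)
```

View pics/t_house.png

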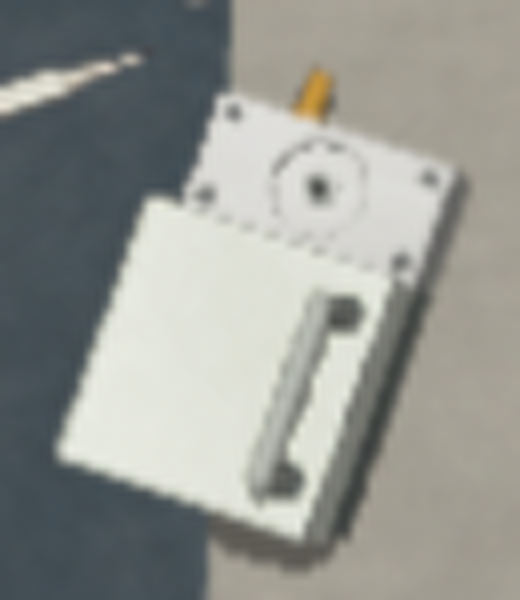

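View pics/t_cap.png

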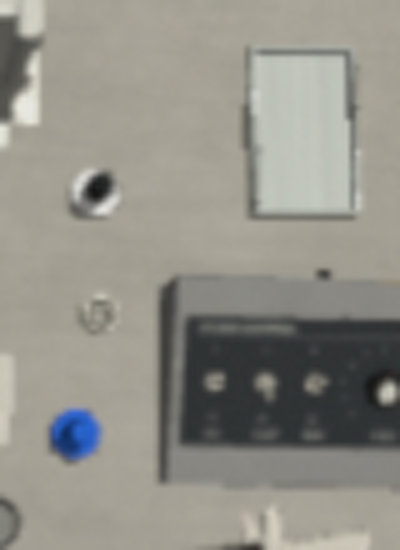

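View pics/s_house.png

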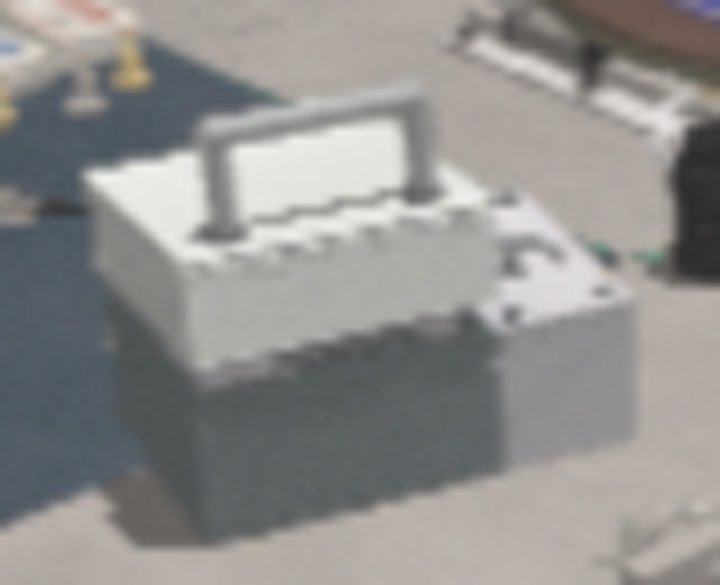

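View pics/s_cap.png

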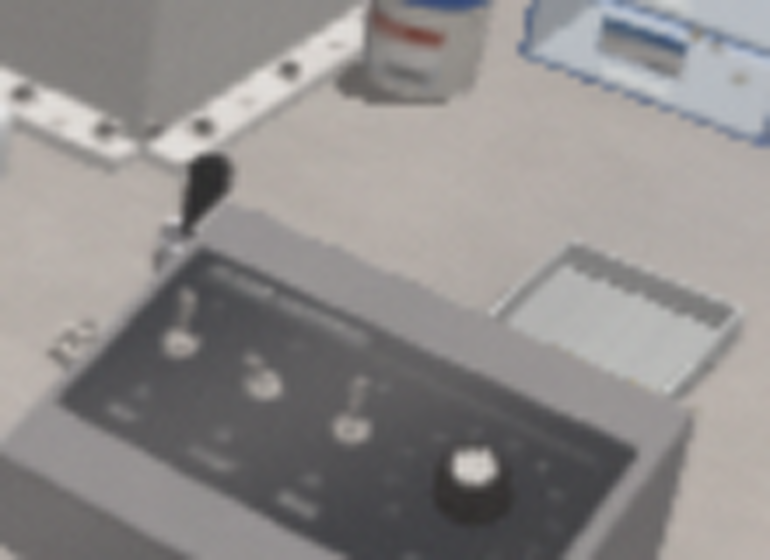

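```bash
cat > fit.py <<'E'
from h import *
from scipy.optimize import least_squares
T=lambda x,y:('top',140+(x+.5)/8-.5,165+(y+.5)/8-.5)
S=lambda x,y:('scene',155+(x+.5)/9-.5,150+(y+.5)/9-.5)
def bar(f):return np.array([.051-.093*np.cos(f)+.076*np.sin(f),0,.058+.093*np.sin(f)+.076*np.cos(f)])
obs=[(T(463,165),[-.051,-.107,.058]),(T(225,92),[.051,-.107,.058]),(T(319,187),[0,-.081,.056]),(T(291,394),'bar'),
(S(315,112),'bar'),(S(635,300),[-.051,-.107,.058]),(S(632,437),[-.051,-.107,0]),(S(205,543),[-.051,.055,0])]
def W(p,X):
    c,s=np.cos(p[2]),np.sin(p[2]);return np.array([p[0]+c*X[0]-s*X[1],p[1]+s*X[0]+c*X[1],X[2]])
def res(p):
    r=[]
    for (n,u,v),X in obs:
        r.append(proj(n,W(p,bar(p[3]) if X=='bar' else X))[0]-[u,v])
    return np.concatenate(r)
if __name__=='__main__':
    r=least_squares(res,[.45,.2,1.4,.05]);print(r.x,res(r.x).reshape(-1,2).round(2))
    p=r.x;print('port',W(p,[0,-.081,.052]),'bar',W(p,bar(p[3])),'hinge',W(p,[.051,0,.058]))
    C=lambda x,y:(270+(x+.5)/5-.5,130+(y+.5)/5-.5)
    print('cap cup',ray('top',*C(95,194),.012),'knob',ray('top',*C(100,184),.05),'blue base',ray('top',*C(75,436),.01))
    cs=[ray('top',*C(x,y),.014) for x,y in((249,49),(353,52),(357,215),(250,214))];print('tray',np.array(cs),np.mean(cs,0))
    print('collar',ray('top',335/1.5625,268/1.5625,.01))
    print('scene knob',proj('scene',ray('top',*C(100,184),.05)))
E
python3 fit.py
```

```text
[0.46145594 0.36760866 1.26632175 0.10565917] [[-0.68  0.34]
 [ 0.21 -0.33]
 [ 0.32  0.12]
 [ 0.16 -0.33]
 [-0.32  0.06]
 [-0.25 -0.42]
 [ 0.41  0.1 ]
 [ 0.04  0.42]]
port [0.53873031 0.34332551 0.052     ] bar [0.45142304 0.33568175 0.1433842 ] hinge [0.47674533 0.41626289 0.058     ]
cap cup [ 0.62076137 -0.02343626  0.012     ] knob [ 0.62140148 -0.02208947  0.05      ] blue base [ 0.4523994  -0.01174645  0.01      ]
tray [[ 0.7266899  -0.13124651  0.014     ]
 [ 0.72691972 -0.20561908  0.014     ]
 [ 0.61047891 -0.20769397  0.014     ]
 [ 0.60918352 -0.13194289  0.014     ]] [ 0.66831801 -0.16912561  0.014     ]
collar [0.60378869 0.23396454 0.01      ]
scene knob [[318.58578233 211.99310957]]
```

```bash
python3 - <<'E'
from h import *
crop('top',0,240,130,330,6,'t_grip.png')
crop('top',190,60,300,200,4,'t_drive.png')
print(proj('top',[[.256,.57,.222],[.256,.57,.292],[.256+.095*.41,.57+.095*.91,.292]]))
E
```

```text
[[ 86.26424814 279.51044836]
 [ 74.95698545 283.28147738]
 [ 44.2797633  267.18852299]]
```

View pics/t_grip.png

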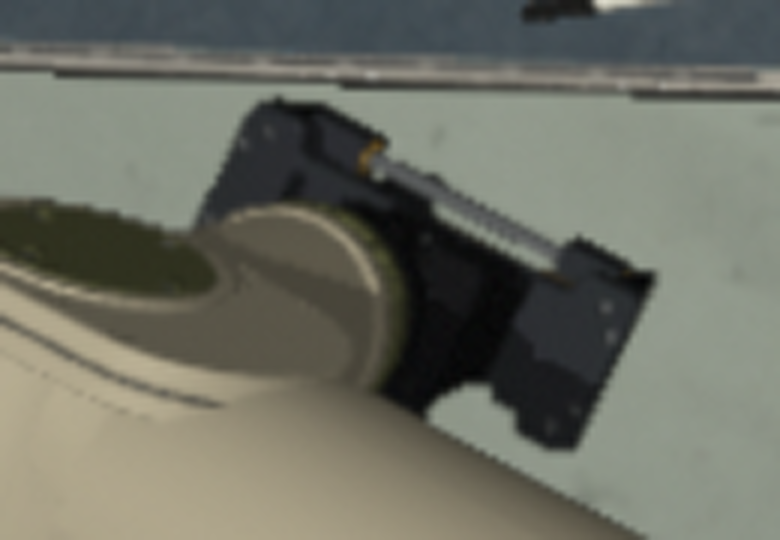

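View pics/t_drive.png

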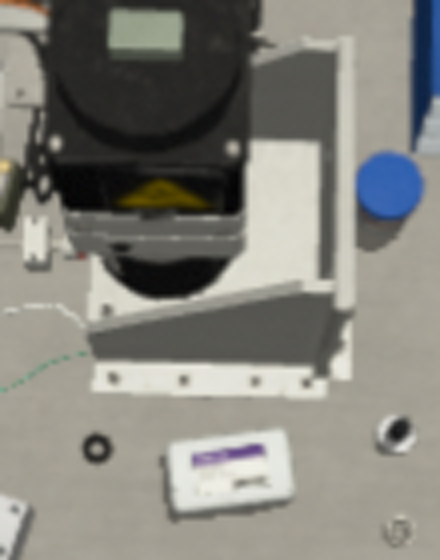

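Request:
drive_tool([
  [[-4.4,4.1,-0.3,0],[-4.4,4.1,-0.3,0],[-4.4,4.1,-0.3,0],[-4.4,4.1,-0.3,0],[-4.4,4.1,-0.3,0],[-4.4,4.1,-0.3,0],[-4.4,4.1,-0.3,0],[-4.4,4.1,-0.3,0],[-4.4,4.1,-0.3,0],[-4.4,4.1,-0.3,0]],
], grip=0.55)

```text
time_s: 1.35
eef_pos: [0.4499, -0.0015, 0.2526]
tool_rot: [-2.638, -1.706, -0.001]
force: [0.8, 0.2, -0.4]
grip_width: 0.0479
```

```bash
cat > plan.py <<'E'
import sys,numpy as np
from scipy.spatial.transform import Rotation as R
from bench import ctrl
def go(x,y,z,adeg,after=True):
    s=ctrl.sense();p=s['eef_pos'];M=R.from_rotvec(s['tool_rot']).as_matrix()
    a=np.degrees(np.arctan2(M[1,0],M[0,0]))
    d=M.T@(np.array([x,y,z])-p)*100
    print('t',round(s['time_s'],2),'pos',p.round(4),'a',a.round(2),'tilt',M[:,2].round(3),'w',round(s['grip_width'],4),'F',s['force'].round(1),'q',s['joint_positions'].round(2))
    print('shift now cm',d.round(2),'n',np.ceil(np.linalg.norm(d)/6.2),'yaw',round((a-adeg+90)%180-90,1))
    b=np.radians(adeg);e=np.array([x,y,z])-p
    # nearest equivalent
    k=(a-adeg+90)%180-90; b=np.radians(a-k)
    print('shift if turned first',(np.array([e@[np.cos(b),np.sin(b),0],e@[np.sin(b),-np.cos(b),0],-e[2]])*100).round(2))
if __name__=='__main__':go(*map(float,sys.argv[1:5]))
E
python3 plan.py .621 -.023 .2 -20
```

```text
t 1.35 pos [ 0.4499 -0.0015  0.2526] a 65.78 tilt [ 0.  0. -1.] w 0.0479 F [ 0.8  0.2 -0.4] q [-0.61 -0.11  0.48  1.87  0.05  1.37  1.01]
shift now cm [ 5.05 16.49  5.26] n 3.0 yaw 85.8
shift if turned first [16.81 -3.83  5.26]
```

Request:
drive_tool([
  [[0,0,0,10.7],[0,0,0,10.7],[0,0,0,10.7],[0,0,0,10.7],[0,0,0,10.7],[0,0,0,10.7],[0,0,0,10.7],[0,0,0,10.7],[0,0,0,0]],
])

```text
time_s: 2.48
eef_pos: [0.4496, 0.0004, 0.2523]
tool_rot: [3.095, -0.539, -0.001]
force: [0.2, 0.7, -0.4]
grip_width: 0.0478
```

Request:
drive_tool([
  [[4.2,-1.0,1.3,0],[4.2,-1.0,1.3,0],[4.2,-1.0,1.3,0],[4.2,-0.9,1.3,0],[0,0,0,0]],
])

```text
time_s: 3.1
eef_pos: [0.6218, -0.0201, 0.1975]
tool_rot: [3.093, -0.533, -0.006]
force: [-0.6, 0.1, 0.2]
grip_width: 0.0478
```

```bash
python3 plan.py .621 -.0225 .017 -20; python3 - <<'E'
from bench import ctrl;from h import *
for n in("scene","top"):
    pickle.dump(ctrl.camera(n),open(n+'.pkl','wb'))
crop('top',240,100,340,200,6,'t1.png');crop('scene',260,150,360,250,6,'s1.png')
E
```

```text
t 3.1 pos [ 0.6218 -0.0201  0.1975] a -19.56 tilt [-0.004 -0.002 -1.   ] w 0.0478 F [-0.6  0.1  0.2] q [-0.42  0.36  0.48  1.52 -0.17  1.3  -0.26]
shift now cm [ 0.06  0.19 18.05] n 3.0 yaw 0.4
shift if turned first [1.000e-02 2.500e-01 1.805e+01]
```

View pics/t1.png

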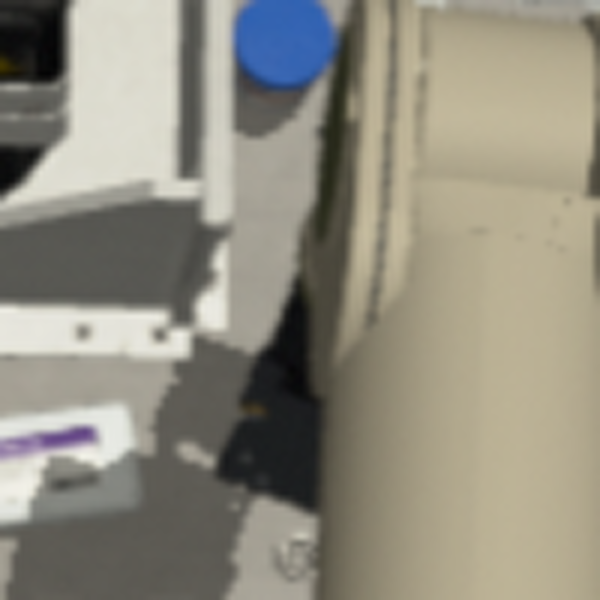

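View pics/s1.png

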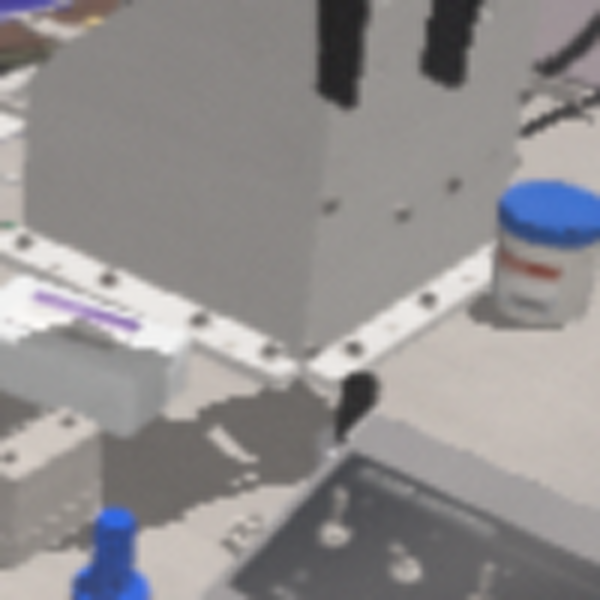

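Request:
drive_tool([
  [[0.1,0.2,4.5,0],[0,0,4.5,0],[0,0,4.0,0],[0,0,0,0]],
])

```text
time_s: 3.7
eef_pos: [0.619, -0.0215, 0.0691]
tool_rot: [3.095, -0.538, -0.006]
force: [-0.2, -1.0, 0.7]
grip_width: 0.0481
```

```bash
python3 plan.py .621 -.0225 .019 -20; python3 - <<'E'
from bench import ctrl;from h import *
for n in("scene",):
    pickle.dump(ctrl.camera(n),open(n+'.pkl','wb'))
crop('scene',280,170,360,240,9,'s2.png')
print((proj('scene',[ctrl.sense()['eef_pos']])-[280,170])*9)
E
```

```text
t 3.7 pos [ 0.619  -0.0215  0.0691] a -19.71 tilt [-0.004  0.    -1.   ] w 0.0481 F [-0.2 -1.   0.7] q [-0.39  0.47  0.45  1.66 -0.23  1.06 -0.21]
shift now cm [0.24 0.02 5.01] n 1.0 yaw 0.3
shift if turned first [0.22 0.02 5.01]
[[352.67482924 319.87345708]]
```

View pics/s2.png

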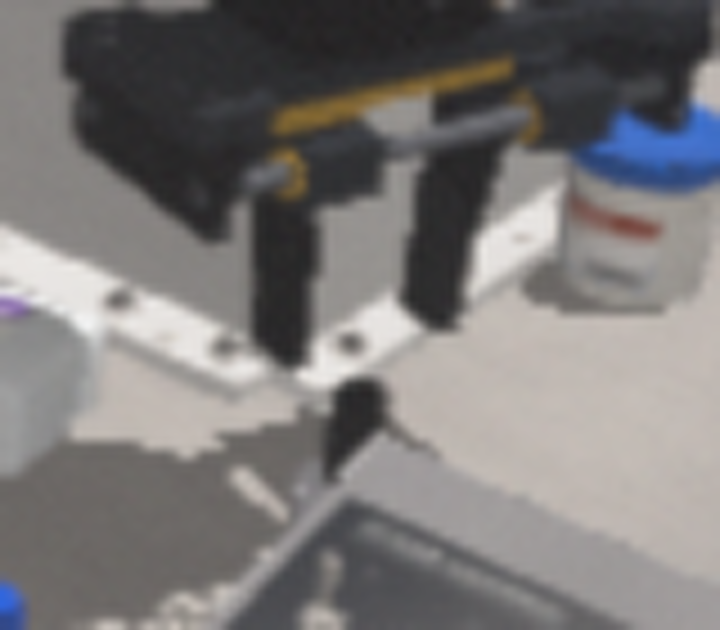

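Request:
drive_tool([
  [[0.2,0,2.5,0],[0,0,2.4,0],[0,0,0,0]],
])

```text
time_s: 4.12
eef_pos: [0.6233, -0.0224, 0.0227]
tool_rot: [-3.095, 0.539, -0.001]
force: [0.5, 0.3, -0.4]
grip_width: 0.0475
```

Request:
drive_tool([
  [[0,0,0,0],[0,0,0,0],[0,0,0,0],[0,0,0,0]],
], grip=0, squeeze=15)

```text
time_s: 4.62
eef_pos: [0.6234, -0.0226, 0.0219]
tool_rot: [-3.094, 0.541, -0.001]
force: [-0.2, 0.5, -0.9]
grip_width: 0.0161
```

```bash
python3 plan.py .5387 .3433 .073 -87
```

```text
t 4.62 pos [ 0.6234 -0.0226  0.0219] a -19.82 tilt [ 0.  0. -1.] w 0.0161 F [-0.2  0.5 -0.9] q [-0.37  0.54  0.43  1.68 -0.26  0.98 -0.19]
shift now cm [-20.37 -31.56  -5.11] n 7.0 yaw 67.2
shift if turned first [-36.99   6.54  -5.11]
```

Request:
drive_tool([
  [[0,0,-5,0],[0,0,-5,0],[0,0,-5,0],[0,0,-3,0],[-5.4,2,0,0],[-5.4,2,0,0],[-5.4,2,0,0],[0,0,0,0]],
])

```text
time_s: 5.62
eef_pos: [0.4471, -0.0243, 0.2016]
tool_rot: [-3.092, 0.54, 0.001]
force: [0.1, 0.1, 0.2]
grip_width: 0.0157
```

Request:
drive_tool([
  [[0,0,0,10.7],[0,0,0,10.7],[0,0,0,10.7],[0,0,0,10.7],[0,0,0,10.7],[0,0,0,10.7],[0,0,0,3],[0,0,0,0]],
])

```text
time_s: 6.62
eef_pos: [0.4511, -0.0242, 0.2016]
tool_rot: [-2.279, 2.163, -0.0]
force: [-1.1, 0.1, -0.4]
grip_width: 0.0155
```

```bash
python3 plan.py .5387 .3433 .2 -87
```

```text
t 6.62 pos [ 0.4511 -0.0242  0.2016] a -87.01 tilt [ 0. -0. -1.] w 0.0155 F [-1.1  0.1 -0.4] q [-0.49 -0.06  0.43  1.94  0.03  1.26 -1.59]
shift now cm [-36.25 -10.67   0.15] n 7.0 yaw -0.0
shift if turned first [-36.25 -10.67   0.16]
```

Request:
drive_tool([
  [[-5.2,-1.5,0,0],[-5.2,-1.5,0,0],[-5.2,-1.5,0,0],[-5.2,-1.5,0,0],[-5.2,-1.5,0,0],[-5.2,-1.5,0,0],[-5.0,-1.6,0,0],[0,0,0,0],[0,0,0,0]],
])

```text
time_s: 7.75
eef_pos: [0.5378, 0.3424, 0.201]
tool_rot: [2.279, -2.161, 0.001]
force: [-0.2, -0.6, -1.1]
grip_width: 0.0154
```

```bash
python3 plan.py .5387 .3433 .1 -87; python3 - <<'E'
from bench import ctrl;from h import *
for n in("scene","top"):
    pickle.dump(ctrl.camera(n),open(n+'.pkl','wb'))
crop('scene',155,100,255,200,7,'s3.png');crop('top',130,130,230,240,6,'t3.png')
E
```

```text
t 7.75 pos [0.5378 0.3424 0.201 ] a -86.98 tilt [-0.    -0.001 -1.   ] w 0.0154 F [-0.2 -0.6 -1.1] q [-0.79  0.37  0.19  1.47 -0.07  1.31 -2.11]
shift now cm [-0.09 -0.1  10.1 ] n 2.0 yaw 0.0
shift if turned first [-0.08 -0.09 10.1 ]
```

View pics/s3.png

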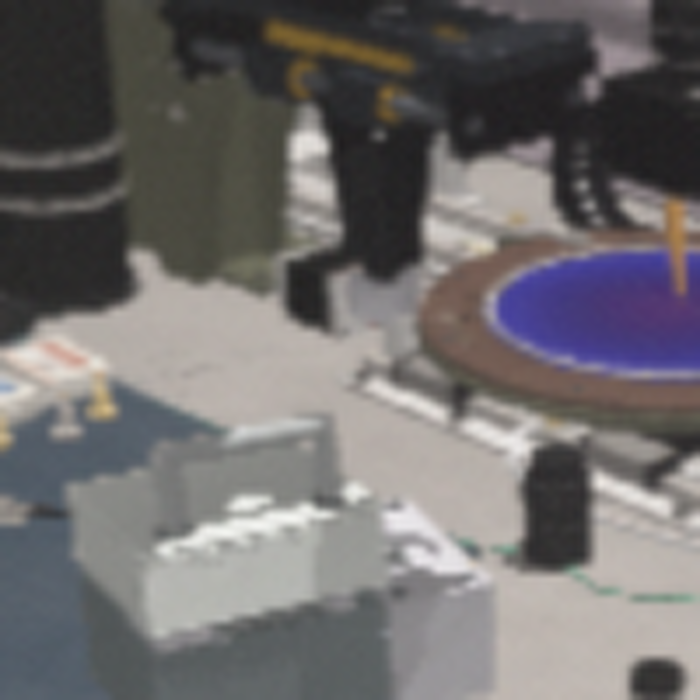

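View pics/t3.png

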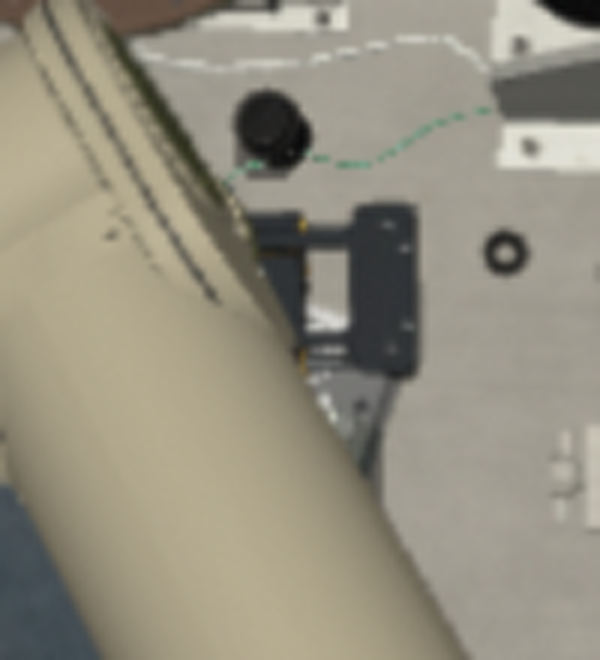

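Request:
drive_tool([
  [[-0.1,-0.1,5,0],[0,0,5,0],[0,0,1,0],[0,0,0,0],[0,0,0,0]],
])

```text
time_s: 8.48
eef_pos: [0.5398, 0.3445, 0.0942]
tool_rot: [-2.275, 2.161, -0.001]
force: [0.7, -0.1, -0.9]
grip_width: 0.0155
```

```bash
python3 plan.py .5387 .3433 .074 -87; python3 - <<'E'
from bench import ctrl;from h import *
for n in("scene","top"):
    pickle.dump(ctrl.camera(n),open(n+'.pkl','wb'))
crop('scene',190,140,240,190,14,'s4.png')
p=ctrl.sense()['eef_pos']
th=np.linspace(0,2*np.pi,13)
print((proj('scene',p-[0,0,.022])-[190,140])*14, 'port ring',((proj('scene',[.5387,.3433,.058])-[190,140])*14))
E
```

```text
t 8.47 pos [0.5398 0.3445 0.0942] a -87.04 tilt [ 0.003  0.002 -1.   ] w 0.0155 F [ 0.7 -0.1 -0.9] q [-0.78  0.46  0.18  1.58 -0.09  1.11 -2.1 ]
shift now cm [0.12 0.12 2.02] n 1.0 yaw -0.0
shift if turned first [0.11 0.11 2.02]
[[290.14385844 474.75169823]] port ring [[293.16462272 529.79714257]]
```

View pics/s4.png

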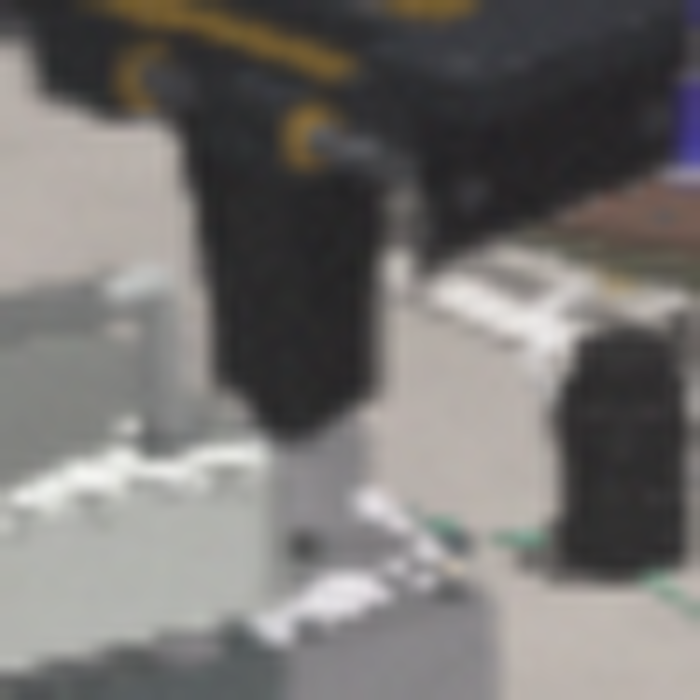

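Request:
drive_tool([
  [[0.1,0.1,0.6,0],[0,0,0.6,0],[0,0,0,0],[0,0,0,0]],
])

```text
time_s: 9.07
eef_pos: [0.5376, 0.3429, 0.0796]
tool_rot: [-2.278, 2.163, -0.0]
force: [0.5, 0.1, 1.8]
grip_width: 0.0151
```

Request:
drive_tool([
  [[0,0,0.2,0],[0,0,0.2,0],[0,0,0,0]],
])

```text
time_s: 9.45
eef_pos: [0.5395, 0.3433, 0.0775]
tool_rot: [-2.275, 2.161, -0.002]
force: [2.7, -0.6, 9.5]
grip_width: 0.0157
```

```bash
python3 plan.py .5387 .3433 .074 -87; python3 - <<'E'
from bench import ctrl
print(ctrl.sense()['moment'])
E
```

```text
t 9.45 pos [0.5395 0.3433 0.0775] a -87.06 tilt [ 0.004  0.002 -1.   ] w 0.0157 F [ 2.7 -0.6  9.5] q [-0.78  0.47  0.18  1.6  -0.09  1.08 -2.09]
shift now cm [-0.    0.08  0.35] n 1.0 yaw -0.1
shift if turned first [-0.    0.08  0.35]
[-0.20888386 -0.38854193 -0.01182299]
```

Request:
drive_tool([
  [[0,0,-0.1,0],[0,-0.1,0,0],[0,-0.1,0,0],[0,0,0,0]],
])

```text
time_s: 9.95
eef_pos: [0.54, 0.3433, 0.0774]
tool_rot: [-2.277, 2.162, -0.0]
force: [-0.2, -0.3, 6.8]
grip_width: 0.0153
```

```bash
python3 plan.py .5387 .3433 .074 -87; python3 - <<'E'
from bench import ctrl;from h import *
print(ctrl.sense()['moment'])
pickle.dump(ctrl.camera('scene'),open('scene.pkl','wb'))
crop('scene',190,140,240,190,14,'s5.png')
x=lambda x,y:(140+(x+.5)/8-.5,165+(y+.5)/8-.5)
print(ray('top',*x(319,189),.058),ray('top',*x(319,187),.056))
E
```

```text
t 9.95 pos [0.54   0.3433 0.0774] a -87.03 tilt [ 0.001  0.001 -1.   ] w 0.0153 F [-0.2 -0.3  6.8] q [-0.77  0.48  0.18  1.59 -0.09  1.08 -2.09]
shift now cm [-0.01  0.13  0.34] n 1.0 yaw -0.0
shift if turned first [-0.01  0.13  0.34]
[-0.18516645  0.35359978  0.00433669]
[0.53807251 0.3440009  0.058     ] [0.5391107  0.34439786 0.056     ]
```

View pics/s5.png

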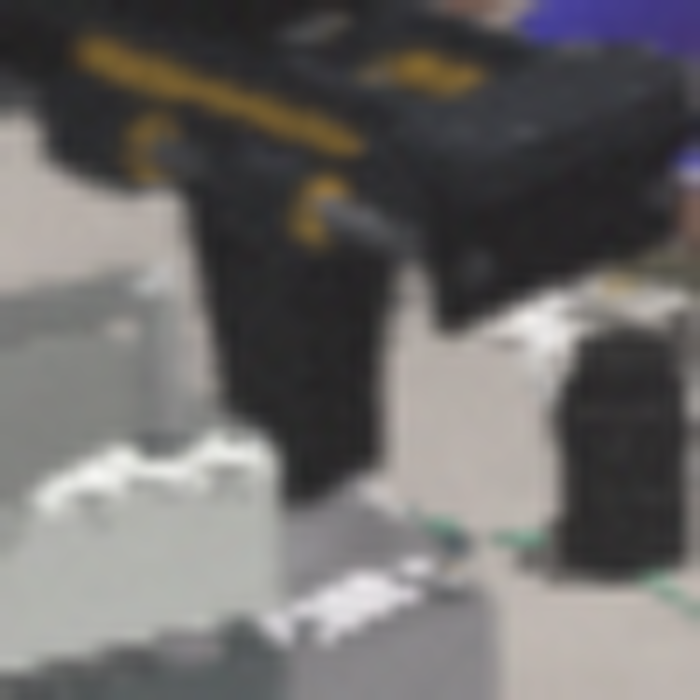

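Request:
drive_tool([
  [[-0.1,0,0,0],[-0.1,0,0,0],[0,0,0,0],[0,0,0,0]],
])

```text
time_s: 10.5
eef_pos: [0.5401, 0.3441, 0.0771]
tool_rot: [-2.277, 2.164, -0.002]
force: [0.4, -3.2, 7.1]
grip_width: 0.0155
```

```bash
python3 plan.py .5387 .3433 .074 -87; python3 - <<'E'
from bench import ctrl
print(ctrl.sense()['moment'])
E
```

```text
t 10.5 pos [0.5401 0.3441 0.0771] a -87.07 tilt [ 0.001 -0.001 -1.   ] w 0.0155 F [ 0.4 -3.2  7.1] q [-0.78  0.48  0.18  1.59 -0.09  1.08 -2.09]
shift now cm [0.08 0.15 0.31] n 1.0 yaw -0.1
shift if turned first [0.08 0.15 0.31]
[-0.8013569   0.12902604  0.07843476]
```

Request:
drive_tool([
  [[-0.1,0,0,0],[-0.1,0,0,0],[0,0,0,0],[0,0,0,0]],
])

```text
time_s: 11.0
eef_pos: [0.5403, 0.3456, 0.077]
tool_rot: [2.277, -2.164, 0.003]
force: [1.2, -4.7, 6.5]
grip_width: 0.0151
```

Request:
drive_tool([
  [[0,0.15,0,0],[0,0.15,0,0],[0,0,0,0],[0,0,0,0]],
])

```text
time_s: 11.5
eef_pos: [0.5383, 0.3458, 0.0777]
tool_rot: [-2.275, 2.163, -0.004]
force: [3.9, -3.4, 7.6]
grip_width: 0.0153
```

Request:
drive_tool([
  [[0,0,-2.5,0],[0,0,-2.5,0],[0,0,-1.5,0],[0,0,0,0],[0,0,0,0]],
])

```text
time_s: 12.12
eef_pos: [0.5358, 0.3465, 0.1403]
tool_rot: [2.277, -2.162, -0.001]
force: [0.7, -0.8, -0.2]
grip_width: 0.0156
```

```bash
python3 plan.py .5387 .3433 .074 -87; python3 - <<'E'
from bench import ctrl;from h import *
pickle.dump(ctrl.camera('scene'),open('scene.pkl','wb'))
crop('scene',190,130,240,180,14,'s6.png')
p=ctrl.sense()['eef_pos']
for dz in(0,-.008,-.022):print(dz,(proj('scene',p+[0,0,dz])-[190,130]+.5)*14)
E
```

```text
t 12.12 pos [0.5358 0.3465 0.1403] a -87.02 tilt [-0.001 -0.001 -1.   ] w 0.0156 F [ 0.7 -0.8 -0.2] q [-0.79  0.41  0.19  1.54 -0.08  1.2  -2.11]
shift now cm [ 0.33 -0.28  6.63] n 2.0 yaw -0.0
shift if turned first [ 0.33 -0.27  6.63]
0 [[267.15488894 349.92296632]]
-0.008 [[268.63357803 382.73020342]]
-0.022 [[271.19321356 439.58883108]]
```

View pics/s6.png

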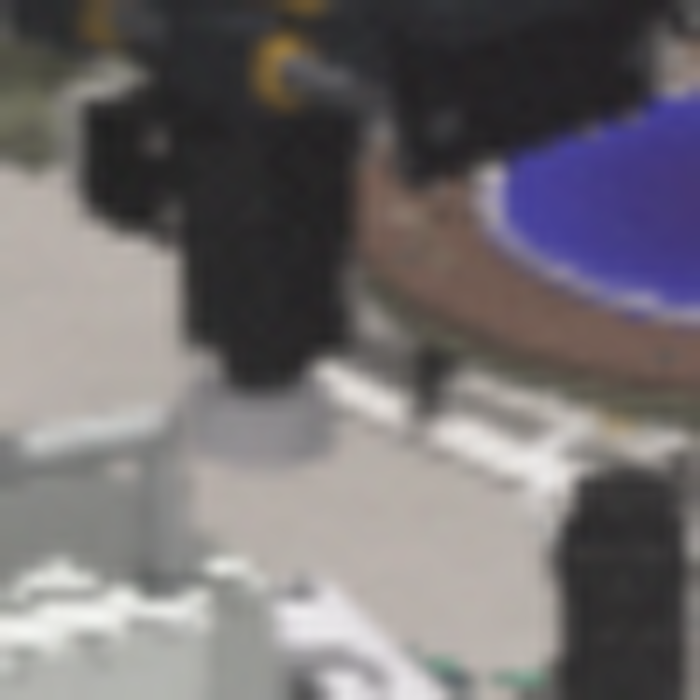

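```bash
python3 - <<'E'
from bench import ctrl;from h import *
img=cam('scene')['img'];p=ctrl.sense()['eef_pos']
x0,y0,x1,y1,f=195,150,245,200,15
a=cv2.resize(img[y0:y1,x0:x1,::-1],None,fx=f,fy=f,interpolation=cv2.INTER_CUBIC)
b=a.copy()
def poly(X,col):
    q=((proj('scene',X)-[x0,y0]+.5)*f).astype(int);cv2.polylines(b,[q.reshape(-1,1,2)],True,col,1)
th=np.linspace(0,2*np.pi,40)
circ=lambda c,r:np.c_[c[0]+r*np.cos(th),c[1]+r*np.sin(th),np.full(40,c[2])]
poly(circ([.5387,.3433,.058],.0195),(0,0,255))
poly(circ(p-[0,0,.022],.017),(0,255,0));poly(circ(p-[0,0,.008],.017),(0,255,0))
cv2.imwrite('pics/s7a.png',a[:600]);cv2.imwrite('pics/s7b.png',b[:600])
E
```

```text
(no output)
```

View pics/s7a.png

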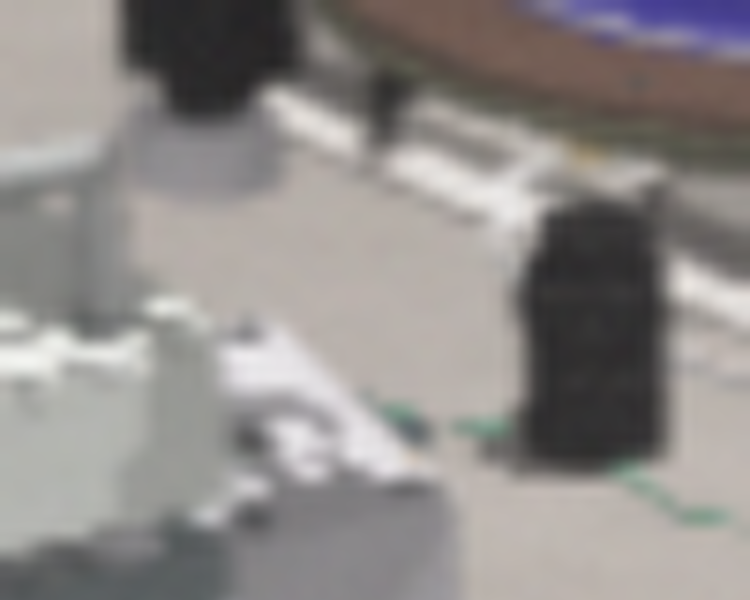

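View pics/s7b.png

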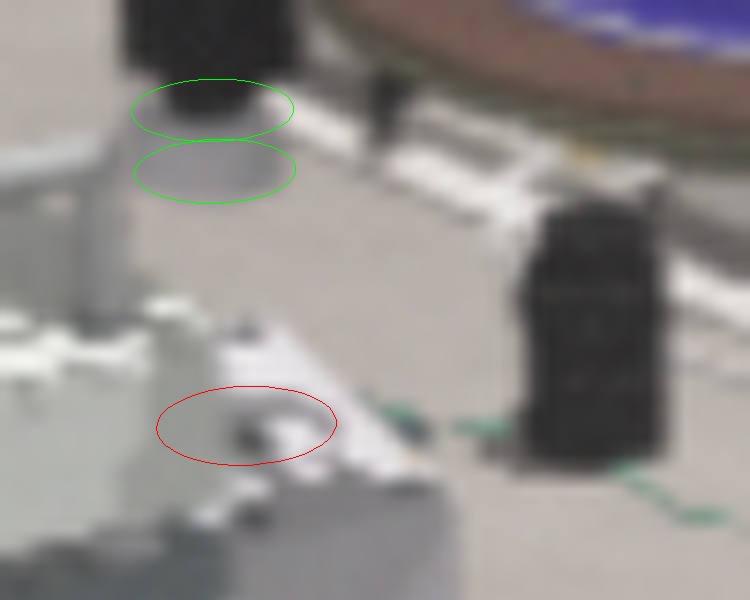

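Request:
drive_tool([
  [[0.54,-0.41,2.0,0],[0,0,2.0,0],[0,0,1.5,0],[0,0,0.2,0],[0,0,0,0],[0,0,0,0]],
])

```text
time_s: 12.92
eef_pos: [0.5411, 0.342, 0.0853]
tool_rot: [-2.277, 2.162, -0.0]
force: [0.4, -0.2, -0.0]
grip_width: 0.0152
```

```bash
python3 plan.py .5402 .3413 .074 -87
```

```text
t 12.93 pos [0.5411 0.342  0.0853] a -87.02 tilt [ 0.001  0.001 -1.   ] w 0.0152 F [ 0.4 -0.2 -0. ] q [-0.77  0.47  0.18  1.58 -0.09  1.1  -2.09]
shift now cm [0.06 0.09 1.13] n 1.0 yaw -0.0
shift if turned first [0.06 0.09 1.13]
```

Request:
drive_tool([
  [[0.05,0,0.3,0],[0,0,0.2,0],[0,0,0.2,0],[0,0,0,0],[0,0,0,0]],
])

```text
time_s: 13.55
eef_pos: [0.5409, 0.3415, 0.0779]
tool_rot: [-2.278, 2.162, 0.0]
force: [0.9, 1.2, 3.0]
grip_width: 0.0156
```

```bash
python3 - <<'E'
from bench import ctrl;from h import *
s=ctrl.sense();print(s['eef_pos'],s['force'],s['moment'])
pickle.dump(ctrl.camera('scene'),open('scene.pkl','wb'))
img=cam('scene')['img'];p=s['eef_pos']
x0,y0,x1,y1,f=195,150,245,200,15
a=cv2.resize(img[y0:y1,x0:x1,::-1],None,fx=f,fy=f,interpolation=cv2.INTER_CUBIC)
cv2.imwrite('pics/s8a.png',a[:600])
E
```

```text
[0.54092678 0.34154886 0.07788961] [0.93709747 1.24806164 2.99935991] [ 0.34749326  0.06552705 -0.00777479]
```

View pics/s8a.png

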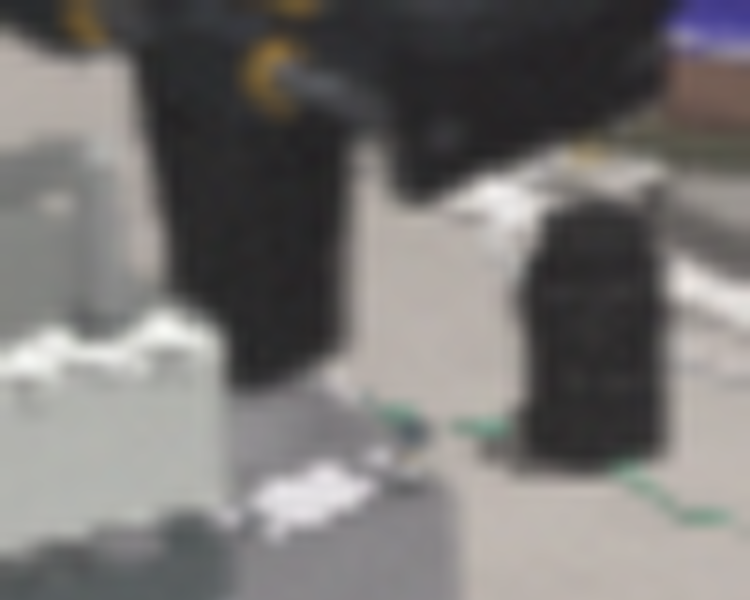

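Request:
drive_tool([
  [[0,0,0.2,0],[0.1,0,0,0],[0,0.1,0,0],[-0.1,0.0,0,0],[-0.1,0.0,0,0],[0,0,0,0]],
])

```text
time_s: 14.35
eef_pos: [0.5412, 0.3421, 0.077]
tool_rot: [-2.276, 2.161, -0.002]
force: [1.7, 0.2, 8.3]
grip_width: 0.0154
```

```bash
python3 - <<'E'
from bench import ctrl
s=ctrl.sense();print(s['eef_pos'],s['force'],s['moment'])
E
```

```text
[0.54123039 0.34214247 0.07696734] [1.67142212 0.235655   8.28961175] [-0.20449427 -0.29599311  0.0386888 ]
```

Request:
drive_tool([
  [[-0.1,-0.1,0,0],[0,-0.1,0,0],[0,-0.1,0,0],[0,-0.1,0,0],[0,0,0,0]],
])

```text
time_s: 14.98
eef_pos: [0.5434, 0.3429, 0.075]
tool_rot: [2.278, -2.163, 0.0]
force: [0.2, -0.4, -0.5]
grip_width: 0.0153
```

```bash
python3 - <<'E'
from bench import ctrl
s=ctrl.sense();print(s['eef_pos'],s['force'],s['moment'])
E
```

```text
[0.54342476 0.34288373 0.07504158] [ 0.18529263 -0.43043206 -0.54738551] [-0.07082325  0.21080996 -0.07010725]
```

Request:
drive_tool([
  [[0,0,0.2,0],[0,0,0.2,0],[0,0,0,0],[0,0,0,0]],
])

```text
time_s: 15.48
eef_pos: [0.5439, 0.3434, 0.0735]
tool_rot: [-2.277, 2.162, 0.0]
force: [-6.0, -3.8, 16.6]
grip_width: 0.0154
```

```bash
python3 - <<'E'
from bench import ctrl
s=ctrl.sense();print(s['eef_pos'],s['force'],s['moment'])
E
```

```text
[0.5439087  0.34344536 0.07353538] [-5.98062341 -3.77369525 16.62848691] [-0.99662495  1.55887932 -0.02597438]
```

Request:
drive_tool([
  [[0,0,-0.1,0],[0.05,0.1,0,0],[0.05,0.05,0,0],[0,0,0,0],[0,0,0,0]],
])

```text
time_s: 16.1
eef_pos: [0.543, 0.3429, 0.0735]
tool_rot: [-2.277, 2.161, -0.001]
force: [1.4, 0.7, 6.4]
grip_width: 0.0153
```

```bash
python3 - <<'E'
from bench import ctrl
s=ctrl.sense();print(s['eef_pos'],s['force'],s['moment'])
E
```

```text
[0.54301278 0.34286354 0.07348062] [1.37054799 0.73058565 6.43509886] [ 0.23754126 -0.25673298  0.02461905]
```

Request:
drive_tool([
  [[0,0,0,0],[0,0,0,0],[0,0,0,0],[0,0,-5,0],[0,0,-5,0],[0,0,-3,0],[0,0,0,0]],
], grip=0.5)

```text
time_s: 16.98
eef_pos: [0.5432, 0.3428, 0.2053]
tool_rot: [-2.275, 2.16, -0.001]
force: [-0.2, 0.1, -0.5]
grip_width: 0.0432
```

```bash
python3 plan.py .5402 .3413 .2 -87;python3 - <<'E'
from bench import ctrl;from h import *
for n in('scene','top'):pickle.dump(ctrl.camera(n),open(n+'.pkl','wb'))
crop('scene',180,145,240,195,12,'s9.png');crop('top',140,130,220,240,7,'t9.png')
E
```

```text
t 16.98 pos [0.5432 0.3428 0.2053] a -87.03 tilt [ 0.004  0.003 -1.   ] w 0.0432 F [-0.2  0.1 -0.5] q [-0.78  0.37  0.2   1.45 -0.07  1.32 -2.1 ]
shift now cm [0.13 0.31 0.53] n 1.0 yaw -0.0
shift if turned first [0.13 0.31 0.53]
```

View pics/s9.png

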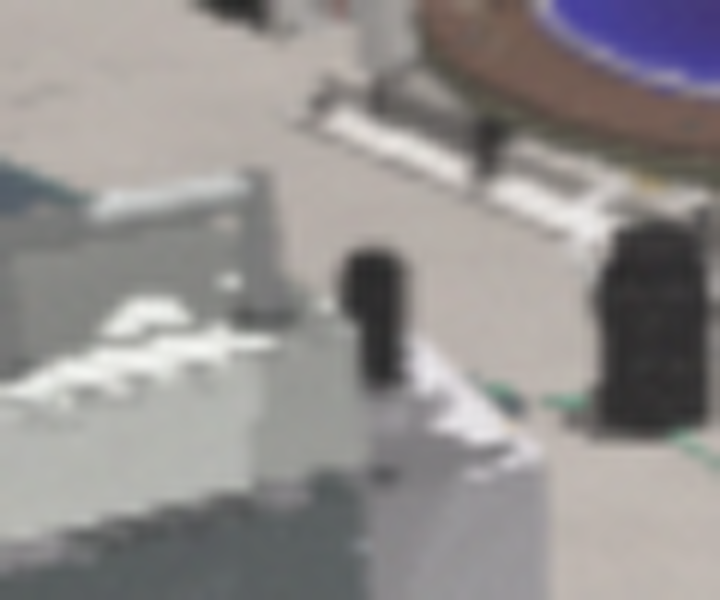

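View pics/t9.png

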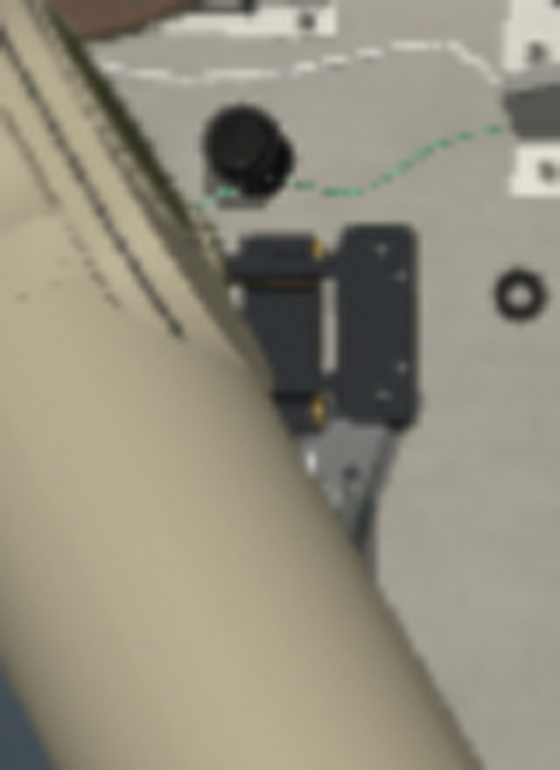

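```bash
python3 - <<'E'
from h import *
for x,y in((.543,.3429),(.5387,.3433)):
  for z in (.066,.102,.108):print(x,z,(proj('scene',[x,y,z])-[180,145]+.5)*12)
c=cam('scene')['img'][145:195,180:240]
d=c.sum(2)
for r in range(18,36):print(r,d[r,26:38])
E
```

```text
0.543 0.066 [[389.12547766 369.36751175]]
0.543 0.102 [[384.16543044 248.68418775]]
0.543 0.108 [[383.32174187 228.20372412]]
0.5387 0.066 [[376.15863422 373.7483498 ]]
0.5387 0.102 [[370.98587806 252.85229525]]
0.5387 0.108 [[370.106002   232.33491639]]
18 [525 521 521 520 520 524 526 524 530 531 529 529]
19 [525 523 523 515 508 511 512 528 527 534 530 531]
20 [526 522 511 457 404 398 435 500 526 526 529 530]
21 [528 520 437 246 190 190 250 392 502 520 523 526]
22 [527 486 358 172 136 139 164 291 449 525 531 532]
23 [510 464 299 163 135 135 156 287 450 527 533 531]
24 [488 482 295 161 138 144 159 282 451 530 537 537]
25 [504 544 310 167 140 140 157 284 449 529 539 538]
26 [428 441 387 250 161 134 158 288 455 530 535 532]
27 [431 448 467 397 191 146 163 312 486 537 535 535]
28 [425 436 442 391 194 143 167 341 543 593 552 534]
29 [449 449 446 385 204 145 160 304 531 655 608 550]
30 [455 453 449 387 213 141 166 339 566 673 662 608]
31 [453 454 450 399 259 175 188 292 505 669 669 651]
32 [448 457 459 420 331 277 312 384 495 601 567 614]
33 [454 455 457 440 406 379 391 415 417 443 473 549]
34 [457 457 458 451 437 422 440 445 414 426 499 605]
35 [458 461 458 454 444 429 436 434 405 450 565 647]
```

Request:
drive_tool([
  [[0,0,0,-10],[0,0,0,-10],[0,0,0,-10],[0,0,0,-10],[0,0,0,-10],[0,0,0,-10],[0,0,0,-9.6],[0,0,0,0]],
], grip=0)

```text
time_s: 18.08
eef_pos: [0.5416, 0.3418, 0.2009]
tool_rot: [3.104, -0.477, -0.003]
force: [0.7, 0.4, -0.6]
grip_width: 0.0004
```

```bash
python3 plan.py .4424 .307 .131 -17.4
```

```text
t 18.07 pos [0.5416 0.3418 0.2009] a -17.48 tilt [-0.002 -0.001 -1.   ] w 0.0004 F [ 0.7  0.4 -0.6] q [-0.65  0.38  0.02  1.45 -0.01  1.32 -0.94]
shift now cm [-8.41  6.28  7.02] n 3.0 yaw -0.1
shift if turned first [-8.43  6.28  6.99]
```

Request:
drive_tool([
  [[-4.2,3.1,0,0],[-4.2,3.2,0,0],[0,0,3.5,0],[0,0,3.5,0],[0,0,0,0],[0,0,0,0]],
])

```text
time_s: 18.82
eef_pos: [0.4436, 0.3076, 0.1335]
tool_rot: [-3.104, 0.479, -0.001]
force: [-0.4, 0.1, 0.2]
grip_width: 0.0004
```

```bash
python3 plan.py .4424 .307 .131 -17.4;python3 - <<'E'
from bench import ctrl;from h import *
for n in('scene','top'):pickle.dump(ctrl.camera(n),open(n+'.pkl','wb'))
crop('scene',150,135,230,205,9,'s10.png');crop('top',130,150,220,260,6,'t10.png')
E
```

```text
t 18.82 pos [0.4436 0.3076 0.1335] a -17.53 tilt [ 0.001  0.001 -1.   ] w 0.0004 F [-0.4  0.1  0.2] q [-0.68  0.21 -0.01  1.8   0.    1.12 -1.  ]
shift now cm [-0.1   0.09  0.25] n 1.0 yaw -0.1
shift if turned first [-0.1   0.09  0.25]
```

View pics/s10.png

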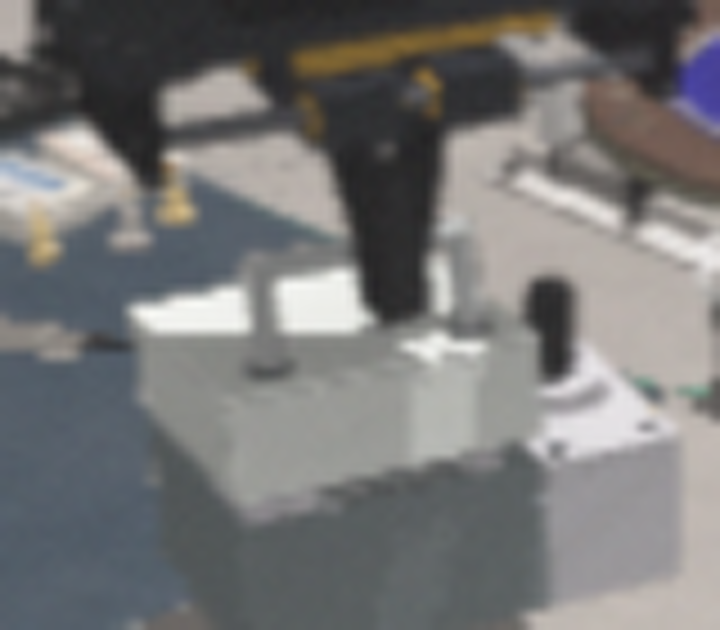

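View pics/t10.png

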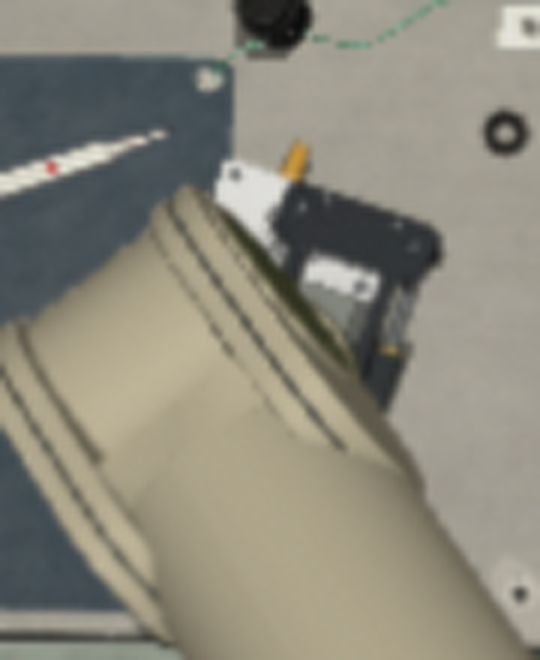

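```bash
python3 - <<'E'
import numpy as np
f=np.r_[.106,np.arange(.2,1.61,.1)]
u=-.093*np.cos(f)+.076*np.sin(f);z=.093*np.sin(f)+.076*np.cos(f)
print(np.c_[f[1:],-np.diff(u)*100,-np.diff(z)*100].round(2))
E
```

```text
[[ 0.2  -0.84 -0.75]
 [ 0.3  -0.97 -0.71]
 [ 0.4  -1.03 -0.61]
 [ 0.5  -1.09 -0.51]
 [ 0.6  -1.13 -0.4 ]
 [ 0.7  -1.17 -0.28]
 [ 0.8  -1.19 -0.16]
 [ 0.9  -1.2  -0.04]
 [ 1.   -1.2   0.08]
 [ 1.1  -1.18  0.2 ]
 [ 1.2  -1.16  0.31]
 [ 1.3  -1.12  0.43]
 [ 1.4  -1.07  0.54]
 [ 1.5  -1.01  0.64]
 [ 1.6  -0.95  0.74]]
```

First close the 1.3 cm gap, then follow the arc.

Request:
drive_tool([
  [[0,-0.7,0,0],[0,-0.6,0,0],[0,-0.84,-0.7,0],[0,-0.97,-0.7,0],[0,-1.03,-0.6,0],[0,-1.1,-0.5,0],[0,0,0,0]],
])

```text
time_s: 19.8
eef_pos: [0.4592, 0.3587, 0.1581]
tool_rot: [-3.104, 0.474, -0.001]
force: [-0.0, -0.2, -0.4]
grip_width: 0.0002
```

```bash
python3 plan.py .4424 .307 .131 -17.4;python3 - <<'E'
from bench import ctrl;from h import *
for n in('scene',):pickle.dump(ctrl.camera(n),open(n+'.pkl','wb'))
crop('scene',150,115,230,195,8,'s11.png')
E
```

```text
t 19.8 pos [0.4592 0.3587 0.1581] a -17.37 tilt [ 0.001  0.002 -1.   ] w 0.0002 F [-0.  -0.2 -0.4] q [-0.72  0.28 -0.03  1.66  0.01  1.2  -1.05]
shift now cm [-0.06  5.43  2.7 ] n 1.0 yaw 0.0
shift if turned first [-0.05  5.43  2.71]
```

View pics/s11.png

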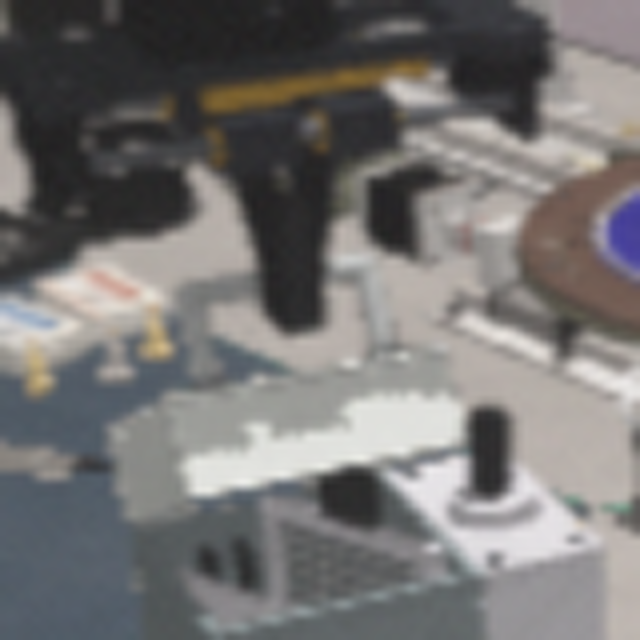

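Request:
drive_tool([
  [[0,-1.13,-0.4,0],[0,-1.17,-0.28,0],[0,-1.2,-0.16,0],[0,-1.2,-0.04,0],[0,-1.2,0.1,0],[0,-1.2,0.2,0],[0,0,0,0]],
])

```text
time_s: 20.72
eef_pos: [0.4798, 0.4261, 0.1626]
tool_rot: [-3.105, 0.474, 0.001]
force: [0.4, 0.2, -0.3]
grip_width: 0.0002
```

Request:
drive_tool([
  [[0,-1.16,0.3,0],[0,-1.12,0.43,0],[0,-1.07,0.54,0],[0,-1.0,0.64,0],[0,-0.7,0.5,0],[0,0,0,0]],
])

```text
time_s: 21.48
eef_pos: [0.4949, 0.4736, 0.1384]
tool_rot: [3.105, -0.475, -0.001]
force: [-0.6, 0.4, 0.2]
grip_width: 0.0001
```

```bash
python3 plan.py .4424 .307 .131 -17.4;python3 - <<'E'
from bench import ctrl;from h import *
for n in('scene','top'):pickle.dump(ctrl.camera(n),open(n+'.pkl','wb'))
crop('scene',140,105,230,195,7,'s12.png');crop('top',130,150,220,260,6,'t12.png')
E
```

```text
t 21.48 pos [0.4949 0.4736 0.1384] a -17.39 tilt [-0.001 -0.    -1.   ] w 0.0001 F [-0.6  0.4  0.2] q [-0.8   0.51 -0.04  1.39  0.02  1.24 -1.15]
shift now cm [-0.03 17.47  0.75] n 3.0 yaw 0.0
shift if turned first [-0.02 17.47  0.74]
```

View pics/s12.png

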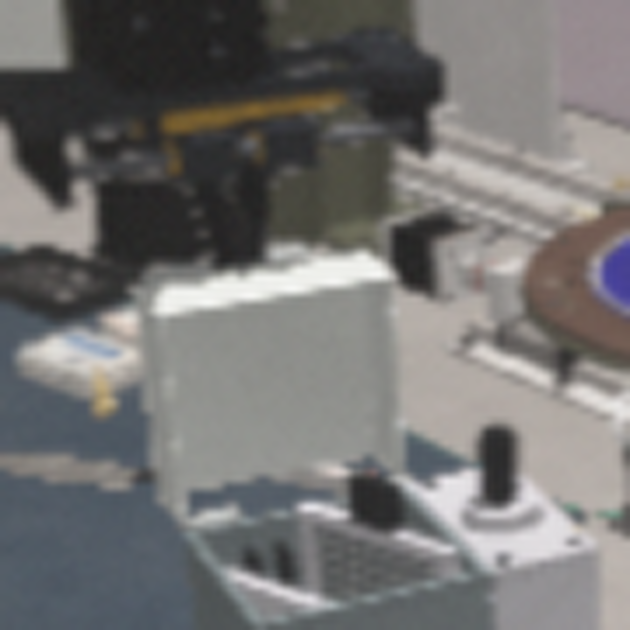

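View pics/t12.png

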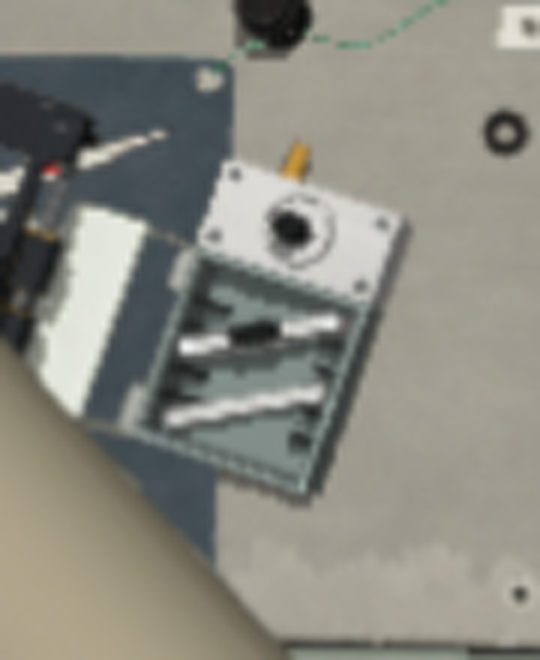

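```bash
python3 - <<'E'
from h import *
crop('scene',160,165,225,200,12,'s13.png');crop('top',145,180,205,240,13,'t13.png')
E
```

```text
(no output)
```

View pics/s13.png

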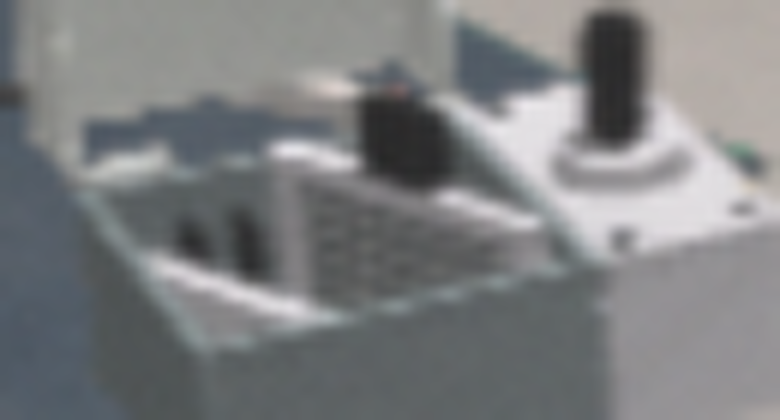

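View pics/t13.png

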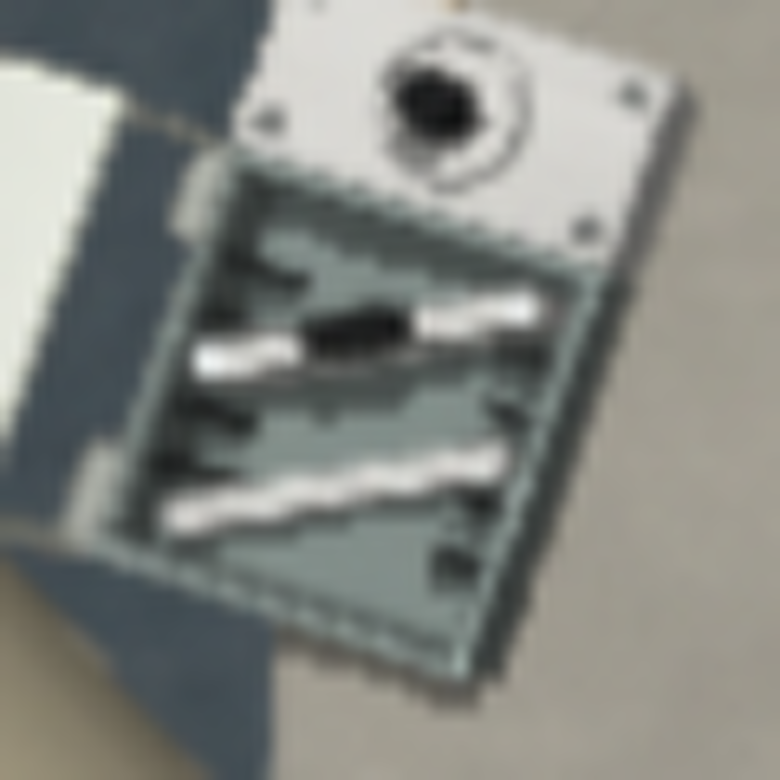

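```bash
python3 - <<'E'
from h import *
P=lambda x,y:(145+(x+.5)/13-.5,180+(y+.5)/13-.5)
S=lambda x,y:(160+(x+.5)/12-.5,165+(y+.5)/12-.5)
print('ring',ray('top',*P(457,110),.058))
print('knob top z.102',ray('top',*P(435,103),.095))
print('cup proj at port', (proj('top',[.5387,.3433,.102])-[145,180]+.5)*13,(proj('top',[.5387,.3433,.066])-[145,180]+.5)*13)
print('knob scene tri',tri(S(613,20),P(432,102)))
e=[ray('top',*P(x,y),.066) for x,y in((215,360),(525,308))];print('filter ends',e,np.degrees(np.arctan2(*(e[0]-e[1])[[1,0]])),np.linalg.norm(e[0]-e[1]),(e[0]+e[1])/2)
e=[ray('top',*P(x,y),.040) for x,y in((170,518),(505,460))];print('blank ends',e,np.degrees(np.arctan2(*(e[0]-e[1])[[1,0]])),np.linalg.norm(e[0]-e[1]),(e[0]+e[1])/2)
e=[ray('top',*P(x,y),.090) for x,y in((305,342),(412,325))];print('tab',e,(e[0]+e[1])/2,np.degrees(np.arctan2(*(e[0]-e[1])[[1,0]])),np.linalg.norm(e[0]-e[1]))
# model housing corners overlay
import fit
p=[.46146,.36761,1.2663]
a=cv2.resize(cam('top')['img'][180:240,145:205,::-1],None,fx=13,fy=13,interpolation=cv2.INTER_CUBIC)
def pl(X,col):
    q=((proj('top',[fit.W(p,x) for x in X])-[145,180]+.5)*13).astype(int);cv2.polylines(a,[q.reshape(-1,1,2)],True,col,1)
pl([[-.051,-.055,.058],[.051,-.055,.058],[.051,.055,.058],[-.051,.055,.058]],(0,0,255))
for y in(-.02,.02):pl([[-.044,y-.0055,.046],[.044,y-.0055,.046],[.044,y+.0055,.046],[-.044,y+.0055,.046]],(0,255,0))
th=np.linspace(0,6.28,30);pl([[.0195*np.cos(t),-.081+.0195*np.sin(t),.058] for t in th],(0,0,255))
pl([[.017*np.cos(t),-.081+.017*np.sin(t),.066] for t in th],(0,255,0))
pl([[.008*np.cos(t),-.081+.008*np.sin(t),.102] for t in th],(0,255,0))
cv2.imwrite('pics/t14.png',cv2.resize(a,(600,600)))
E
```

```text
ring [0.53871645 0.34317999 0.058     ]
knob top z.102 [0.53653577 0.34199693 0.095     ]
cup proj at port [[425.40730244  91.55725682]] [[451.45137205 107.20368201]]
knob scene tri (array([0.53669156, 0.3411372 , 0.10109766]), array([1.09464015e-06]))
filter ends [array([0.4731431, 0.4004282, 0.066    ]), array([0.4880977 , 0.32257722, 0.066     ])] 100.87364260947604 0.07927431119244466 [0.4806204  0.36150271 0.066     ]
blank ends [array([0.43348388, 0.41633648, 0.04      ]), array([0.45042107, 0.33056579, 0.04      ])] 101.17051647129517 0.08742699941952885 [0.44195247 0.37345114 0.04      ]
tab [array([0.47697328, 0.37275964, 0.09      ]), array([0.48179576, 0.34642479, 0.09      ])] [0.47938452 0.35959221 0.09      ] 100.37712340422333 0.02677276654714678
```

View pics/t14.png

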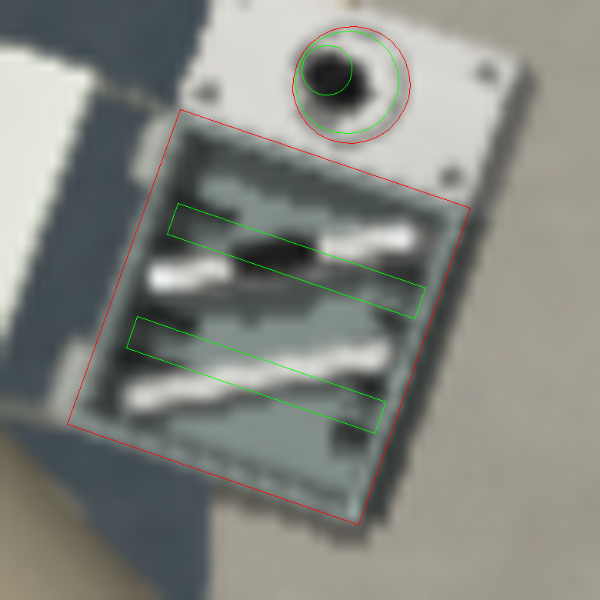

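Request:
drive_tool([
  [[0,-0.9,0.7,0],[0,-0.7,0.6,0],[0,0,0,0]],
])

```text
time_s: 21.95
eef_pos: [0.4997, 0.489, 0.1252]
tool_rot: [3.105, -0.475, -0.001]
force: [-0.9, -0.6, 0.7]
grip_width: 0.0005
```

Request:
drive_tool([
  [[0,1.2,-1.0,0],[0,0.0,-4,0],[0,0,-4,0],[0,0,0,0]],
], grip=0.55)

```text
time_s: 22.45
eef_pos: [0.4978, 0.4777, 0.2219]
tool_rot: [-3.099, 0.476, -0.007]
force: [0.4, -0.2, -0.9]
grip_width: 0.0324
```

```bash
python3 plan.py .482 .361 .22 5;python3 - <<'E'
from bench import ctrl;from h import *
for n in('scene','top'):pickle.dump(ctrl.camera(n),open(n+'.pkl','wb'))
crop('scene',140,105,230,195,7,'s15.png');crop('top',110,160,220,250,6,'t15.png')
E
```

```text
t 22.45 pos [0.4978 0.4777 0.2219] a -17.45 tilt [ 0.006  0.006 -1.   ] w 0.0324 F [ 0.4 -0.2 -0.9] q [-0.81  0.47 -0.04  1.27  0.02  1.39 -1.15]
shift now cm [ 2.   11.6   0.11] n 2.0 yaw -22.5
shift if turned first [-2.59 11.48  0.19]
```

View pics/s15.png

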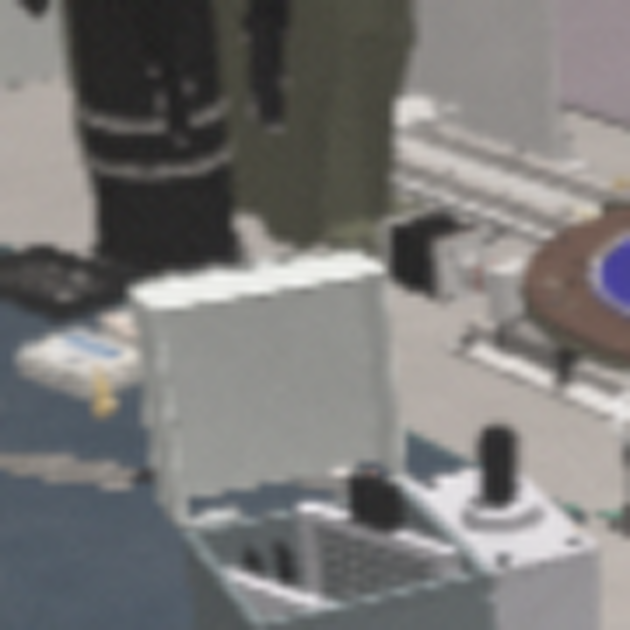

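View pics/t15.png

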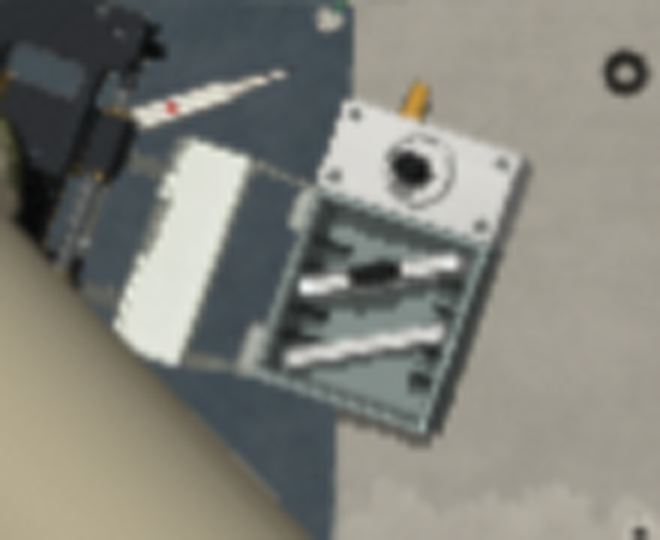

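Request:
drive_tool([
  [[0,0,0,-10],[0,0,0,-10],[0,0,0,-2.5],[-1.3,5.7,0,0],[-1.3,5.8,0,0],[0,0,0,0],[0,0,0,0]],
])

```text
time_s: 23.42
eef_pos: [0.4802, 0.3601, 0.2159]
tool_rot: [-3.138, -0.139, 0.001]
force: [0.1, 0.6, 0.2]
grip_width: 0.0479
```

```bash
python3 plan.py .482 .361 .10 5
```

```text
t 23.43 pos [0.4802 0.3601 0.2159] a 5.08 tilt [-0.001  0.    -1.   ] w 0.0479 F [0.1 0.6 0.2] q [-0.65  0.28 -0.09  1.54  0.02  1.32 -0.65]
shift now cm [ 0.19 -0.07 11.59] n 2.0 yaw 0.1
shift if turned first [ 0.18 -0.07 11.59]
```

Request:
drive_tool([
  [[0.2,0,4,0],[0,0,4,0],[0,0,3.3,0],[0,0,0,0],[0,0,0,0]],
])

```text
time_s: 24.05
eef_pos: [0.483, 0.3616, 0.1044]
tool_rot: [-3.137, -0.141, -0.001]
force: [0.7, -0.4, 0.2]
grip_width: 0.0479
```

```bash
python3 plan.py .482 .361 .066 5;python3 - <<'E'
from bench import ctrl;from h import *
for n in('scene','top'):pickle.dump(ctrl.camera(n),open(n+'.pkl','wb'))
crop('scene',145,120,225,200,9,'s16.png')
E
```

```text
t 24.05 pos [0.483  0.3616 0.1044] a 5.13 tilt [ 0.001  0.001 -1.   ] w 0.0479 F [ 0.7 -0.4  0.2] q [-0.65  0.38 -0.09  1.66  0.04  1.11 -0.65]
shift now cm [-0.11  0.05  3.84] n 1.0 yaw 0.1
shift if turned first [-0.1   0.05  3.84]
```

View pics/s16.png

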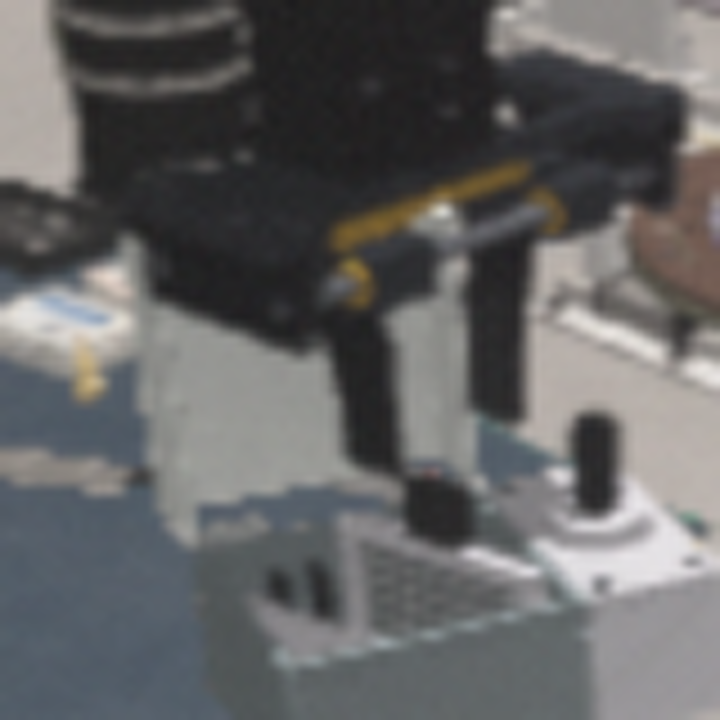

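Request:
drive_tool([
  [[0,0,2,0],[0,0,1.9,0],[0,0,0,0],[0,0,0,0]],
])

```text
time_s: 24.65
eef_pos: [0.483, 0.3606, 0.0649]
tool_rot: [-3.138, -0.139, -0.001]
force: [0.1, -0.6, 0.3]
grip_width: 0.0479
```

Request:
drive_tool([
  [[0,0,0,0],[0,0,0,0],[0,0,0,0],[0,0,0,0],[0,0,0,0]],
], grip=0, squeeze=25)

```text
time_s: 25.28
eef_pos: [0.4821, 0.3604, 0.0643]
tool_rot: [3.138, 0.14, -0.002]
force: [-2.4, -0.2, 2.0]
grip_width: 0.01
```

```bash
python3 plan.py .482 .361 .2 5;python3 - <<'E'
from bench import ctrl;from h import *
for n in('scene','top'):pickle.dump(ctrl.camera(n),open(n+'.pkl','wb'))
crop('scene',145,120,225,200,9,'s17.png')
E
```

```text
t 25.27 pos [0.4821 0.3604 0.0643] a 5.11 tilt [-0.001 -0.    -1.   ] w 0.01 F [-2.4 -0.2  2. ] q [-0.65  0.42 -0.09  1.69  0.04  1.03 -0.66]
shift now cm [ -0.02  -0.06 -13.57] n 3.0 yaw 0.1
shift if turned first [ -0.    -0.06 -13.57]
```

View pics/s17.png

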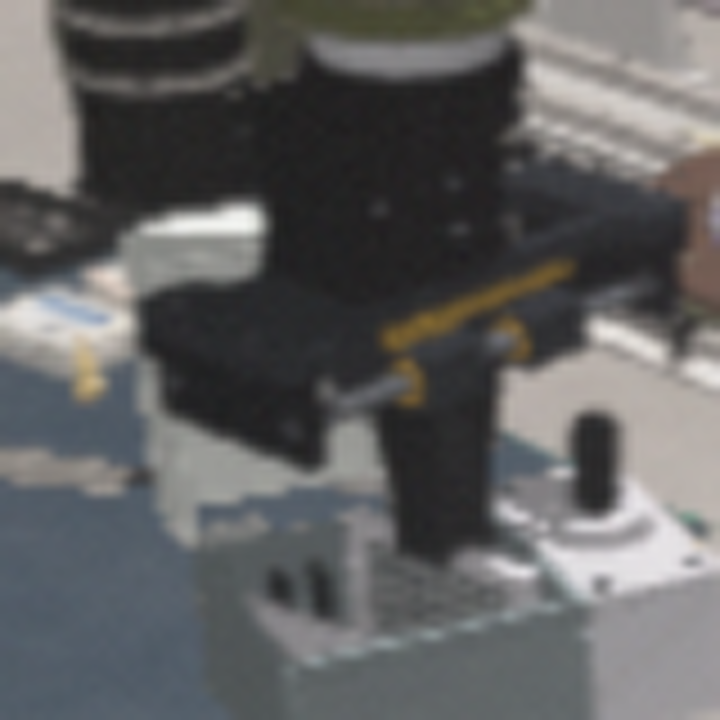

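Request:
drive_tool([
  [[0,0,-1,0],[0,0,-1,0],[0,0,-1.5,0],[0,0,-2,0],[0,0,-2,0],[0,0,-2,0],[0,0,-2,0],[0,0,-2,0],[0,0,0,0]],
], squeeze=30)

```text
time_s: 26.5
eef_pos: [0.484, 0.3611, 0.2024]
tool_rot: [-3.135, -0.138, -0.007]
force: [-0.6, -0.3, -0.2]
grip_width: 0.01
```

```bash
python3 plan.py .482 .361 .22 5;python3 - <<'E'
from bench import ctrl;from h import *
for n in('scene','top'):pickle.dump(ctrl.camera(n),open(n+'.pkl','wb'))
crop('scene',145,110,225,200,8,'s18.png')
E
```

```text
t 26.5 pos [0.484  0.3611 0.2024] a 5.04 tilt [ 0.004  0.003 -1.   ] w 0.01 F [-0.6 -0.3 -0.2] q [-0.65  0.29 -0.09  1.55  0.03  1.29 -0.65]
shift now cm [-0.2  -0.01 -1.76] n 1.0 yaw 0.0
shift if turned first [-0.2  -0.01 -1.76]
```

View pics/s18.png

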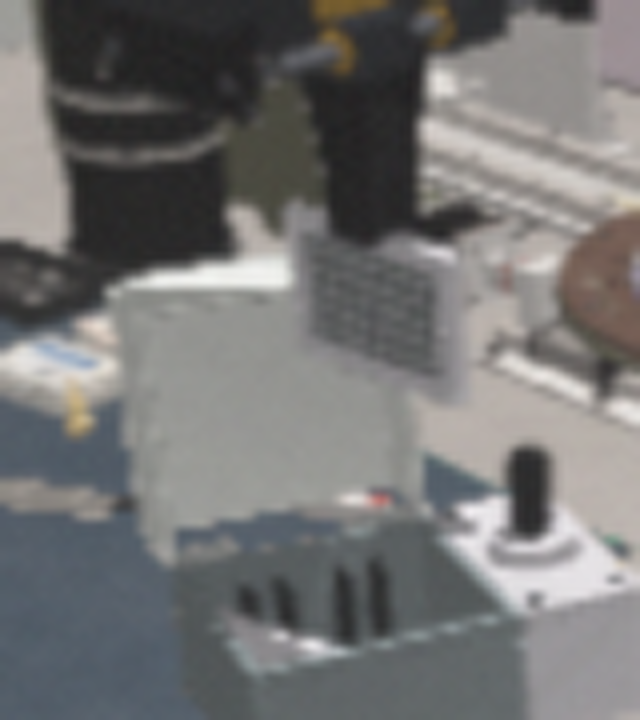

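Request:
drive_tool([
  [[-0.6,3,-0.1,0],[-0.6,5.5,-0.1,0],[-0.6,5.5,-0.1,0],[-0.6,5.5,-0.1,0],[-0.6,5.5,-0.1,0],[-0.6,5.5,-0.1,0],[-0.6,5.5,-0.1,0],[-0.6,5.5,-0.1,0],[-0.6,5.5,-0.1,0],[-0.6,5.5,-0.1,0]],
])

```text
time_s: 27.85
eef_pos: [0.4688, -0.1697, 0.2087]
tool_rot: [-3.138, -0.139, 0.001]
force: [1.4, 1.2, -0.7]
grip_width: 0.0093
```

Request:
drive_tool([
  [[0,0,0,5],[0,0,0,10],[0,0,0,10],[0,0,0,10],[0,0,0,10],[0,0,0,10],[0,0,0,10],[0,0,0,10],[0,0,0,10],[0,0,0,10]],
])

```text
time_s: 29.1
eef_pos: [0.469, -0.1679, 0.2084]
tool_rot: [2.216, -2.226, -0.001]
force: [-0.1, 1.2, -0.5]
grip_width: 0.0096
```

```bash
python3 plan.py .67 -.168 .2 -90
```

```text
t 29.1 pos [ 0.469  -0.1679  0.2084] a -90.26 tilt [-0.001  0.    -1.   ] w 0.0096 F [-0.1  1.2 -0.5] q [-0.13  0.05  0.39  1.83 -0.02  1.27 -1.3 ]
shift now cm [ -0.09 -20.1    0.82] n 4.0 yaw -0.3
shift if turned first [ 1.00e-02 -2.01e+01  8.40e-01]
```

Request:
drive_tool([
  [[0,-4,0.1,0],[0,-4.5,0.2,0],[0,-4.5,0.2,0],[0,-4,0.2,0],[0,-3,0.1,0],[0,0,0,0],[0,0,0,0]],
])

```text
time_s: 29.98
eef_pos: [0.6686, -0.1681, 0.2005]
tool_rot: [2.221, -2.22, -0.001]
force: [0.3, -0.1, -1.1]
grip_width: 0.0095
```

```bash
python3 plan.py .67 -.168 .2 -90;python3 - <<'E'
from bench import ctrl;from h import *
for n in('scene','top'):pickle.dump(ctrl.camera(n),open(n+'.pkl','wb'))
crop('scene',320,140,420,260,5,'s19.png');crop('top',250,90,360,210,5,'t19.png');crop('top',110,160,220,250,6,'t19b.png')
p=ctrl.sense()['eef_pos']
print('predicted plate bottom scene crop',(proj('scene',[p+[dx,0,-.0583] for dx in(-.044,0,.044)])-[320,140]+.5)*5)
E
```

```text
t 29.98 pos [ 0.6686 -0.1681  0.2005] a -89.96 tilt [-0.001 -0.    -1.   ] w 0.0095 F [ 0.3 -0.1 -1.1] q [-0.08  0.5   0.39  1.31 -0.19  1.36 -1.27]
shift now cm [-0.01 -0.14  0.05] n 1.0 yaw 0.0
shift if turned first [-0.01 -0.14  0.05]
predicted plate bottom scene crop [[270.81699039 309.92962157]
 [310.36143046 279.08934587]
 [347.45077721 250.18046642]]
```

View pics/s19.png

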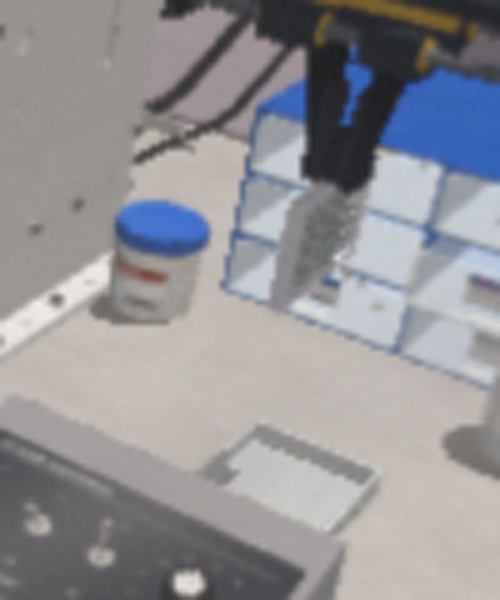

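View pics/t19.png

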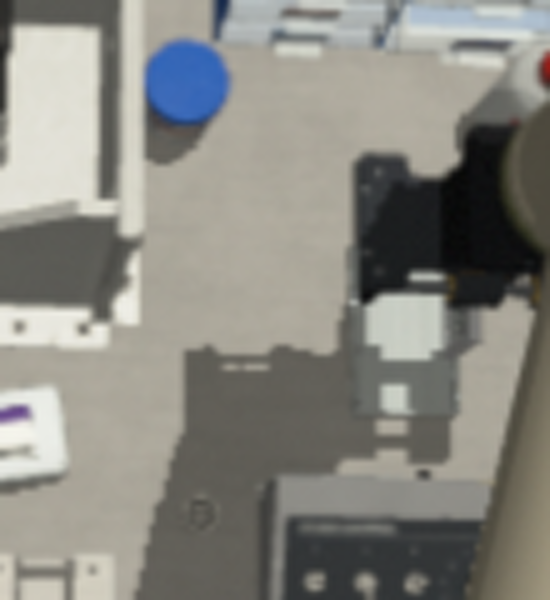

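View pics/t19b.png

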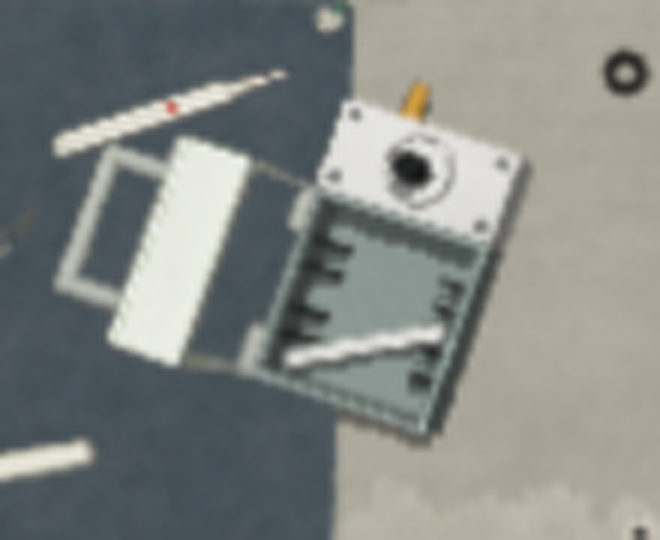

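```bash
python3 - <<'E'
from h import *
crop('scene',155,165,215,205,12,'s20.png')
print(ray('top',110+283/6,160+358/6,.04))
for z in(.04,.08):
  print(z,[((proj('scene',ray('top',110+(x+.5)/6-.5,160+(y+.5)/6-.5,z))-[155,165]+.5)*12).round() for x,y in((287,359),(441,331),(364,345))])
E
```

```text
[0.43250697 0.41780354 0.04      ]
0.04 [array([[200., 256.]]), array([[453., 342.]]), array([[324., 298.]])]
0.08 [array([[206., 133.]]), array([[456., 214.]]), array([[329., 173.]])]
```

View pics/s20.png

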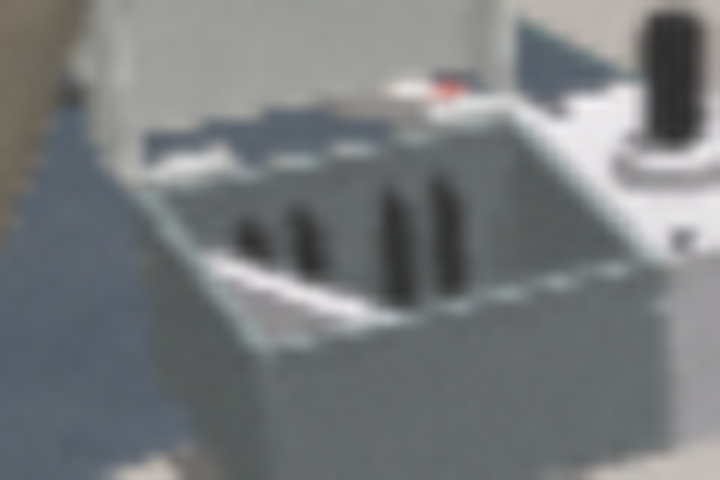

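Request:
drive_tool([
  [[0,0,0,0],[0,0,0,0],[0,0,0,0],[0,0,0,0]],
])

```text
time_s: 30.58
eef_pos: [0.6693, -0.1677, 0.2013]
tool_rot: [-2.223, 2.22, 0.0]
force: [-0.1, 0.2, -1.4]
grip_width: 0.0098
```

```bash
python3 - <<'E'
from bench import ctrl
s=ctrl.sense();print(s['eef_pos'],s['qd'].round(4),s['grip_width'],s['time_s'])
print(ctrl.hand_in())
E
```

```text
[ 0.66934521 -0.16769569  0.20125598] [-0.0004  0.0008 -0.0005 -0.0018 -0.0009  0.002  -0.0009] 0.009813711382980959 30.575
the job is handed in; nothing more can be done
None
```

I set the cap in the port and released it, swung the flap up by its bar, and drew out the filter plate. The plate is now held still over the tray, and I handed the job in at 30.6 s; no verdict was reported.

- **Cap:** The first descent landed on the deck. A short contact search of a few millimetres brought it into the pocket. The last fix put the knob top at 101 mm (102 mm when home) and about 3 mm off the measured port centre. That is within the 5 mm limit but slightly more than the pocket's 2.5 mm play, so I put it down to camera error.
- **Flap:** I pushed it slightly past upright, roughly 1.7 rad estimated from the pictures, to make room for the gripper body. It stays open.
- **Filter plate:** It is held upright by its tab (opening 9.8 mm), faces along the tray's long sides, within a few millimetres of the tray's centre. Its lower edge is about 143 mm above the worktop, roughly 13 cm above the tray. The joints are at rest.
- **Disagreement:** Both plates stood about 28° askew in the bay instead of parallel to the housing, before I touched anything inside it. I gripped the filter plate at an angle to allow for this. The blank plate was left untouched on the bay floor, about 20 mm from the housing origin.
- **Camera bias:** Positions read from the cameras were about 2 mm off the robot's own.
- **Bystanders:** I touched none of them.

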